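# Clear the jam, draw the long tongs out of the short-opening drawer

## Robot

A 7-joint arm with a two-finger parallel gripper is mounted at the origin on a cart in front of the work surface, level with it; the furniture and walls round the work are solid. World frame = base frame: x ahead of the robot, y to its left, z up, the work surface at z = 0. Lengths are in m, angles in rad, forces in N, time in s.
With the tool pointing down it reaches from about 0.425 to 1.025 m from the base axis. Payload 9.4 kg.
Tool frame: the origin (TCP) lies at the very end of the fingers, on their centre line; the grasp point (between the pads) lies 19 mm behind it; x points along the fingers, y is the direction in which the jaws open and shut, and the axes are right-handed (so a half turn about x gives the same grasp; the last joint's range is limited). The gripper opens to 85 mm and grips with 20 to 120 N. Pads are 22 mm wide; open, the fingers measure 114 mm over their backs; the gripper's body (76 mm by 85 mm) begins 54 mm behind the grasp point. The pads swing forward as they close: fully open they stand 13 mm farther back than shut.
Start: joints at [-1.187, 0.599, -0.003, 1.599, 0.002, 0.943, -0.08], TCP at [0.322, 0.649, 0.231] pointing down, gripper open.
Joint ranges: [-2.57, 2.57], [-0.35, 1.97], [-1.29, 1.29], [0.11, 2.56], [-1.05, 4.19], [0.11, 1.86], [-2.63, 2.63]. Speed limits (rad/s): [2.22, 2.22, 3.01, 3.01, 3.14, 3.14, 3.14].

## Interface

Orientations are given as [roll, pitch, yaw] about the fixed x, y, z axes, in that order (R = Rz(yaw) Ry(pitch) Rx(roll)).
In Python, from bench import get_state, optics, ctrl gives the robot as it stands.
- The arm moves only by the tool apply_moves, never from a script. Its argument "moves" is text: rows parted by semicolons, each of 7 numbers parted by spaces: the shift along the tool's x, y, z in cm, then the turn, a rotation vector about the tool's x, y, z in degrees, then the finger opening in cm, from 0 to 8.54. In form: x y z ax ay az hand; .... A call has 1 to 10 rows; each row is the pose to reach, as a shift and turn from the pose commanded when the call began, along the tool's axes at that moment; what a row does not reach only later rows make up. A row lasts 1/12 s, in which the tool goes at most 41.7 mm and 7.16 degrees, less where a joint would pass 70% of its speed; a pose out of reach is approached as far as the arm can. A call with a gripper value outside its range is refused whole. The fingers move at their own pace and stop on an object; "newtons" is the grip in N (left out, the last holds). Time passes only in rows, so rows that repeat a pose let the fingers close. It gives the time, the measured TCP pose, the force and the opening at its end, in the units of the state.
- get_state(): the state, without advancing time (a new reading comes with each control period).
- optics.grab_frame(name): name is "side" or "top" or "wrist"; returns a dict with "color" (480x640x3 uint8, red, green, blue), "z_map" (480x640 float32, m along the optical axis (not along the pixel's ray), 0 where there is no reading), "fx", "fy", "cx", "cy" (pixels), "xyz" and "rotation" of the camera in the world. Camera axes: x right, y down, z forward; pixel columns grow to the right and rows downward; lengths in m; the calibration is good to about 2 mm. A picture is of the moment at which its call begins.
- ctrl.close_job(): hands the job in, once; it reports no verdict.
Trained networks look in a picture, given as the dict that the camera call returned (one of the last four; its "shot" number tells which), for a name from the list of things; names that differ only in an ending like _2 or _b are one class to them, and where a whole thing is asked for, a point or a joint stands for the part that bears it (a point fixed in the world has none). Each returns a list of dicts, best first, with "confidence" (0 to 1); they miss things now and then, are a little off and sometimes report something else, mostly with a low value. They report only what shows in the picture. A call takes as long as a camera call. They do not tell look-alikes from the thing itself.
- optics.recognise(picture, label): "bbox" ([left, top, right, bottom] in pixels, round what is visible of it).
- optics.pinpoint(picture, label): "point" ([row, column] in pixels: a listed point, or the origin of a listed thing).
The state is a dict: "t": time; "joint_pos": joint angles; "joint_velocities": joint speeds; "tau": joint torques, N m; "tcp_pos": TCP position; "tcp_rot": TCP orientation; "contact_force": force on the tool from outside, world axes, zero at the start; "moment": the same for the moment, N m; "grip_width": finger opening in m.
Only numpy, scipy, OpenCV 4.12 (cv2) and the standard library are available. Lean on these libraries where they do the work, as an engineer would, in place of code of your own. Each camera call takes 0.05 s, during which the arm holds its last target.

## Task

The serving tongs are wanted, but the purple jam tub is standing on the table in the way of the little oak chest's drawer: first set it back on top of the chest at the free end of the row of jam tubs, side by side with the other three, in line and square with them. Then pull the drawer open to its stop; the tongs in it are longer than the gap, so bring them out at a slant, the end nearest the handle first, and finish while still holding them in the gripper, about level, at rest and well clear: 5 cm or more higher than the top of the chest. Leave the drawer open, and do not disturb the row of tubs, the honey jar, the sugar caddy or the blue-and-white mug.

Things in the scene. Friction and masses are not known exactly. Their poses are not given: they have to be found in the camera images.
- chest: Fixed oak cutlery chest, 278 mm deep (x), 196 wide (y), 89 high; flat top with a row of jam tubs. Origin: centre of its underside, on the table. -x points out of its front, the way the drawer opens; z up. Front face and front edge of the top at x = -136 mm. Underside of the top: 77 mm above the table, so the tongs cannot be lifted level over the drawer's front while their rear is under it.
- drawer (a joint): How far the drawer is pulled out, in m: 0 shut, 0.130 at its stop, where it leaves a gap 130 mm long between front panel and chest. Slides with about 1 N of friction and light damping (6 N per m/s), and stays where it is left.
- drawer_floor (a point): On the drawer's floor, in its middle, 5 mm behind the front panel; moves with the drawer; axes as the chest's. Floor 21 mm above the table. Inside the drawer is 246 mm long (x), 140 mm wide (y); side and back walls 45 mm high, front panel 62 mm above the floor and 12 mm thick.
- drawer_handle (a point): Middle of the drawer's steel bar handle: round, 9 mm thick, 80 mm long, along the chest's y, 55 mm above the table, its centre 35 mm in front of the panel. Moves with the drawer; axes as the chest's.
- row_place (a point): The free place at the +y end of the row of tubs: on the chest's top (89 mm above the table), on the row's line, 43 mm beside the last tub's centre. The row runs along the chest's y, tubs 43 mm apart; axes as the chest's.
- tongs_center (a point): Rigid black and steel tongs lying flat along the drawer, 224 mm long, tips to the handle, 0.12 kg. Point at their middle, 7.5 mm above their underside. y runs from tips (-y) to rear (+y), x across both arms. Arms: outer sides 56 mm apart and 15 mm high, from 108 mm before to 92 mm behind the point. Grasp across both, about 45 mm on the tips' side, where the open drawer gives room.
- tongs_tips (a point): Tip end of the tongs, 108 mm from tongs_center along the tongs' -y; 8 to 22 mm behind the front panel at first. Same axes.
- purple_tub_center (a point): Centre (half-way up) of the purple portion tub of jam in front of the drawer: 37 x 50 x 16 mm with its thin lid, solid over 34 (x) by 42 mm (y) about this point; 22 g. x is its short side, y its long side. In the row the tubs' y lies along the chest's x (either way round), so their long sides face one another.
- red_tub_center (a point): Centre of the red jam tub, same shape, standing in the row on the chest's top. Which of the three stands where in the row varies.
- orange_tub_center (a point): Centre of the orange jam tub in the row, same shape.
- yellow_tub_center (a point): Centre of the yellow jam tub in the row, same shape.
- honey_jar_center (a point): Centre of the honey jar with a dark lid, 65 mm across, 86 mm high; stands beside the work.
- sugar_caddy_center (a point): Centre of the black caddy of sugar packets, 52 x 66 x 71 mm; stands beside the work.
- blue_mug_center (a point): Centre of the body of the blue-and-white mug, 78 mm across, 92 mm high, with a handle 35 mm long; stands beside the work.
Mind the look-alikes: they are no part of the job. Leave any turquoise look-alike of the part that bears purple_tub_center alone.

How it is judged:
By the outcome, as a careful person would: the job done as asked, in the order asked, and still so for the second after the job is handed in, while the arm keeps its last pose, push and grip.
It also fails if it takes over 54 s, if anything falls off the work surface, if the arm or the gripper's body presses on something with over 40 N, if the wrist force passes 120 N, or if a joint passes its speed limit or range.

## Working session

There is one attempt and no reset: what is moved stays moved. The work goes in short steps, Python scripts to look and compute and a tool call to move; the robot and the scene stay as the last step left them, time stands still between calls to the robot, and variables do not carry over. Pictures are saved under pics/ and viewed, and the job is handed in when it is done.

Besides the shell and the picture viewer there is one more tool, called as name(argument=value, ...) on one line, values as JSON. apply_moves: Moves the arm, as the interface text tells. Its arguments: {"type":"object","properties":{"moves":{"type":"string"},"newtons":{"type":"number"}},"required":["moves"]}

```bash
ls; mkdir -p pics; cat > h.py <<'E'
import numpy as np, cv2
from bench import get_state, optics, ctrl
from scipy.spatial.transform import Rotation as R
def save(p,n): cv2.imwrite('pics/'+n+'.png',cv2.cvtColor(p['color'],cv2.COLOR_RGB2BGR))
def w(p,r,c,z=None):
    zz=p['z_map'][int(round(r)),int(round(c))]
    ray=np.array([(c-p['cx'])/p['fx'],(r-p['cy'])/p['fy'],1.])
    Rm=np.array(p['rotation'])
    if Rm.shape!=(3,3): Rm=R.from_euler('xyz',Rm).as_matrix()
    o=np.array(p['xyz'])
    if z is None: return o+Rm@(ray*zz)
    d=Rm@ray; return o+d*(z-o[2])/d[2]
E
python3 - <<'E'
from h import *
s=get_state(); print(s)
for n in ['top','side','wrist']:
    p=optics.grab_frame(n); save(p,n+'0'); print(n,p['xyz'],p['rotation'],p['fx'],p['cx'],p['cy'])
    if n=='wrist': continue
    for l in ['chest','drawer_handle','row_place','drawer_floor','tongs_center','tongs_tips','purple_tub_center','red_tub_center','orange_tub_center','yellow_tub_center','honey_jar_center','sugar_caddy_center','blue_mug_center']:
        for d in optics.pinpoint(p,l)[:3]:
            r,c=d['point']; print(l,round(r),round(c),round(d['confidence'],2),w(p,min(r,479),min(c,639)).round(3))
E
```

```text
pics
{'t': 0.0, 'joint_pos': array([-1.18667654,  0.60010873, -0.00254162,  1.60009725,  0.00177008,
        0.94288674, -0.07982397]), 'joint_velocities': array([-1.07881750e-03, -4.55531442e-04, -8.06901409e-04, -2.25747032e-03,
       -1.16114059e-03, -5.21235453e-07,  2.12427193e-03]), 'tau': array([-3.44527516e-04, -7.76472044e+01,  1.56443775e+00, -2.57998019e+01,
        1.22816072e-02,  9.53605369e-03,  1.49184507e-05]), 'tcp_pos': array([0.32220254, 0.6489688 , 0.23044046]), 'tcp_rot': array([-1.49393949,  1.5692985 , -1.95474373]), 'contact_force': array([-0.0441126 ,  0.18995928,  0.23767195]), 'moment': array([ 0.01501557,  0.00399112, -0.02645067]), 'grip_width': 0.08508248826381075}
top [ 0.24209665 -0.38978167  1.70403865] [-2.97090303e+00  4.27224466e-04 -1.59018641e+00] 603.662763249002 316.57074815529086 222.5498458359416
chest 216 367 0.88 [ 0.536 -0.533  0.091]
drawer_handle 247 310 0.57 [ 0.459 -0.376  0.055]
row_place 203 336 0.8 [ 0.573 -0.448  0.097]
drawer_floor 236 327 0.8 [ 0.484 -0.423  0.09 ]
tongs_center 235 346 0.26 [ 0.482 -0.473  0.107]
purple_tub_cen
[... 819 characters left out ...]
 0.7 [ 0.462 -0.373  0.059]
row_place 248 349 0.68 [ 0.544 -0.472  0.104]
purple_tub_center 248 243 0.62 [ 0.394 -0.188  0.017]
purple_tub_center 404 355 0.62 [ 0.379 -0.774  0.016]
purple_tub_center 246 350 0.29 [ 0.118 -1.201  0.522]
red_tub_center 259 329 0.62 [ 0.482 -0.497  0.105]
orange_tub_center 268 318 0.59 [ 0.446 -0.519  0.105]
yellow_tub_center 253 337 0.54 [ 0.509 -0.48   0.104]
honey_jar_center 233 353 0.63 [ 0.646 -0.313  0.054]
sugar_caddy_center 252 383 0.65 [ 0.612 -0.497  0.09 ]
blue_mug_center 214 241 0.8 [ 0.43  -0.071  0.065]
wrist [0.25149862 0.68449143 0.37396122] [ 2.82717915e+00 -5.94641150e-04  1.11015667e+00] 343.8059040703086 316.84512877642163 237.45665884610528
```

```bash
python3 - <<'E'
import cv2
a=cv2.imread('pics/top0.png')[130:310,140:480]; cv2.imwrite('pics/top0c.png',cv2.resize(a,(800,424),interpolation=cv2.INTER_CUBIC))
E
```

```text
(no output)
```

View pics/top0c.png

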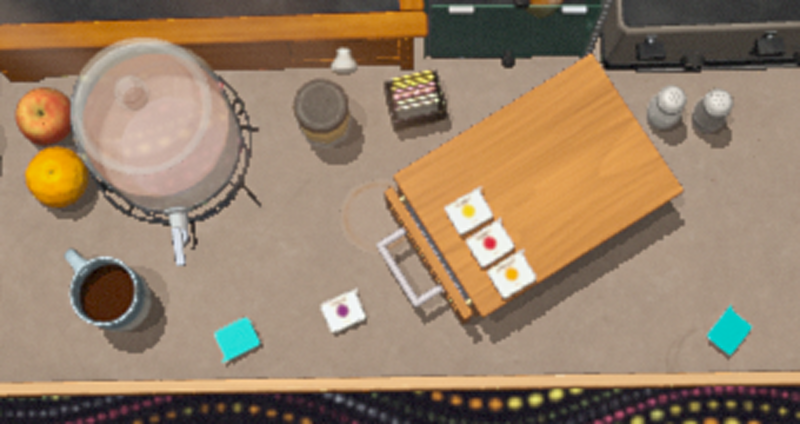

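View pics/side0.png

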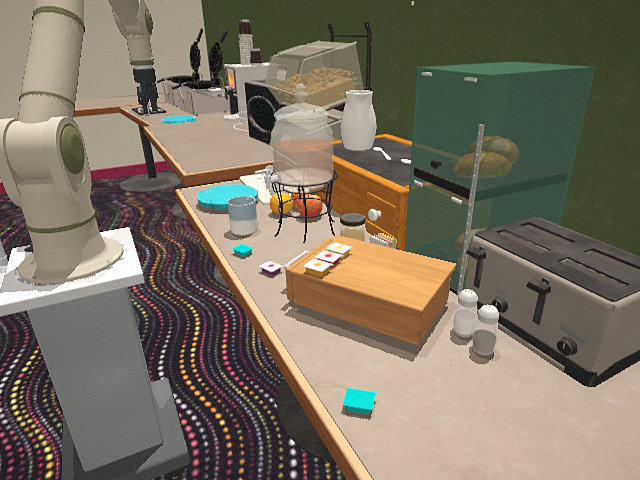

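View pics/top0.png

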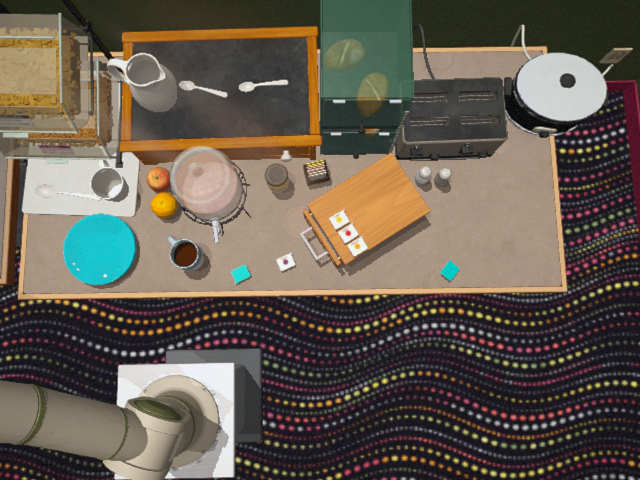

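```bash
python3 - <<'E'
from h import *
p=optics.grab_frame('top'); 
np.savez('top.npz',z=p['z_map'],c=p['color'])
z=p['z_map']; vv,uu=np.mgrid[:480,:640]
Rm=np.array(p['rotation']); Rm=R.from_euler('xyz',Rm).as_matrix() if Rm.shape!=(3,3) else Rm
P=np.stack([(uu-p['cx'])/p['fx']*z,(vv-p['cy'])/p['fy']*z,z],-1)@Rm.T+np.array(p['xyz'])
# chest top
m=((abs(P[...,2]-0.091)<0.008)&(z>0)).astype(np.uint8); m[:150]=0;m[280:]=0;m[:,:295]=0;m[:,440:]=0
m=cv2.morphologyEx(m,cv2.MORPH_OPEN,np.ones((5,5)))
m=cv2.morphologyEx(m,cv2.MORPH_CLOSE,np.ones((15,15)))
n,l,st,_=cv2.connectedComponentsWithStats(m); k=1+np.argmax(st[1:,4]); print(st)
pts=P[(l==k)][:,:2].astype(np.float32); print(np.median(P[l==k][:,2]))
rect=cv2.minAreaRect(pts*1000); print(rect, cv2.boxPoints(rect))
# heights over the path, obstacle
for rr in np.arange(0.3,0.8,0.1):
  print(round(rr,1),[ (a, round(float(P[...,2][(abs(np.hypot(P[...,0],P[...,1])-rr-0.05)<0.05)&(abs(np.degrees(np.arctan2(P[...,1],P[...,0]))-a)<5)&(z>0)].max(initial=0)),2)) for a in range(-60,70,10)])
for n,(r,c) in dict(purple=(262,285),red=(233,348),yel=(219,339),org=(246,358)).items(): print(n,w(p,r,c))
# white tub masks
c=p['color'].astype(int); mm=((c.min(-1)>185)).astype(np.uint8); mm[:200]=0;mm[280:]=0;mm[:,:270]=0;mm[:,380:]=0
n,l,st,ce=cv2.connectedComponentsWithStats(mm)
for i in range(1,n):
  if st[i,4]>30: q=P[l==i]; print(st[i],ce[i],q.mean(0).round(4),cv2.minAreaRect((q[:,:2]*1000).astype(np.float32)))
E
```

```text
[[     0      0    640    480 302435]
 [   309    162    117     79   4676]
 [   337    238      6     15     89]]
0.08785452817739758
((498.3866271972656, -470.539794921875), (245.14878845214844, 478.2548828125), 45.370887756347656) [[ 242.09665 -389.78168]
 [ 582.45593 -725.76276]
 [ 754.67664 -551.2979 ]
 [ 414.31732 -215.31683]]
0.3 [(-60, 0.0), (-50, 0.0), (-40, 0.0), (-30, 0.01), (-20, 0.01), (-10, 0.01), (0, 0.01), (10, 0.01), (20, 0.01), (30, 0.01), (40, 0.0), (50, 0.0), (60, 0.0)]
0.4 [(-60, 0.0), (-50, 0.01), (-40, 0.02), (-30, 0.03), (-20, 0.21), (-10, 0.1), (0, 0.1), (10, 0.04), (20, 0.04), (30, 0.04), (40, 0.04), (50, 0.01), (60, 0.0)]
0.5 [(-60, 0.0), (-50, 0.01), (-40, 0.07), (-30, 0.02), (-20, 0.35), (-10, 0.4), (0, 0.32), (10, 0.07), (20, 0.04), (30, 0.05), (40, 0.04), (50, 0.04), (60, 0.0)]
0.6 [(-60, 0.01), (-50, 0.12), (-40, 0.12), (-30, 0.1), (-20, 0.35), (-10, 0.4), (0, 0.33), (10, 0.11), (20, 0.11), (30, 0.04), (40, 0.05), (50, 0.05), (60, 0.0)]
0.7 [(-60, 0.01), (-50, 0.11), (-40, 0.11), (-30, 0.19), (-20, 0.19), (-10, 0.19), (0, 0.28), (10, 0.46), (20, 0.45),
[... 407 characters left out ...]
 20 175] [348.04571429 233.10285714] [ 0.4875 -0.4783  0.1043] ((488.4744873046875, -478.5455627441406), (35.92466735839844, 46.18661117553711), 29.391090393066406)
[301 227  26  32 101] [310.88118812 244.3960396 ] [ 0.4653 -0.3777  0.0577] ((469.7215576171875, -383.7159729003906), (86.07792663574219, 34.54716491699219), 30.516124725341797)
[348 237  19  19 175] [357.19428571 246.36      ] [ 0.45   -0.501   0.1134] ((363.9453430175781, -443.56817626953125), (44.89155197143555, 262.5738525390625), 56.480464935302734)
[277 253  18  18 170] [285.29411765 261.67058824] [ 0.4224 -0.3052  0.0253] ((338.0028381347656, -333.7925720214844), (217.42259216308594, 45.37104415893555), 18.488840103149414)
```

```bash
cat >> h.py <<'E'
def Tdown(jaw_deg,tilt=0,axis=None):
    a=np.radians(jaw_deg); x=np.array([0,0,-1.]); y=np.array([np.cos(a),np.sin(a),0]); M=np.stack([x,y,np.cross(x,y)],1)
    if tilt: M=R.from_rotvec(np.radians(tilt)*np.array(axis)).as_matrix()@M
    return M
def rel(pos,M,cur=None):
    s=get_state() if cur is None else None
    if cur is None: p0,M0=s['tcp_pos'],R.from_euler('xyz',s['tcp_rot']).as_matrix()
    else: p0,M0=cur
    return np.r_[M0.T@(np.array(pos)-p0)*100, np.degrees(R.from_matrix(M0.T@M).as_rotvec())].round(2)
E
python3 - <<'E'
from h import *
s=get_state(); M=R.from_euler('xyz',s['tcp_rot']).as_matrix(); print(M.round(3)); 
yaw=np.degrees(np.arctan2(M[1,1],M[0,1])); az=np.degrees(np.arctan2(s['tcp_pos'][1],s['tcp_pos'][0])); print(yaw,az)
for a in (40,15,-10,-37):
  r,z=(.5,.46)
  print(a, rel([r*np.cos(np.radians(a)),r*np.sin(np.radians(a)),z],Tdown(yaw+a-az)))
E
```

```text
[[ 0.     0.445  0.896]
 [-0.     0.896 -0.445]
 [-1.    -0.     0.   ]]
63.60259577616196 63.600646473996484
40 [-22.87 -26.68  20.02  23.6    0.     0.  ]
15 [-22.87 -39.44  37.51  48.6    0.    -0.  ]
-10 [-22.87 -58.39  47.96  73.6    0.    -0.  ]
-37 [-22.87 -81.7   49.14 100.6    0.    -0.  ]
```

apply_moves(moves="-20 -26.7 20 23.6 0 0 6; -22.9 -26.7 20 23.6 0 0 6; -22.9 -26.7 20 23.6 0 0 6; -22.9 -26.7 20 23.6 0 0 6; -22.9 -26.7 20 23.6 0 0 6; -22.9 -26.7 20 23.6 0 0 6; -22.9 -26.7 20 23.6 0 0 6; -22.9 -26.7 20 23.6 0 0 6; -22.9 -26.7 20 23.6 0 0 6; -22.9 -26.7 20 23.6 0 0 6")

```text
t: 2.33
tcp_pos: [0.3836, 0.3181, 0.4628]
tcp_rot: [1.584, 1.568, 0.709]
contact_force: [1.0, -0.1, -0.2]
grip_width: 0.0602
```

```bash
python3 - <<'E'
from h import *
s=get_state(); print(s['tcp_pos'],s['t'])
for a in (0,-37):
  r,z=((.48,.46) if a==0 else (.55,.36))
  print(a, rel([r*np.cos(np.radians(a)),r*np.sin(np.radians(a)),z],Tdown(a)))
E
```

```text
[0.38357889 0.31813733 0.46280068] 2.3333
0 [  0.25 -12.99  30.6   39.87  -0.05  -0.13]
-37 [ 10.19 -37.37  53.39  76.87  -0.1   -0.12]
```

apply_moves(moves="0 -13 30.6 39.9 0 0 6; 0 -13 30.6 39.9 0 0 6; 0 -13 30.6 39.9 0 0 6; 0 -13 30.6 39.9 0 0 6; 0 -13 30.6 39.9 0 0 6; 0 -13 30.6 39.9 0 0 6; 0 -13 30.6 39.9 0 0 6; 0 -25 44 58 0 0 6; 0 -25 44 58 0 0 6; 0 -25 44 58 0 0 6")

```text
t: 3.17
tcp_pos: [0.471, -0.0848, 0.4606]
tcp_rot: [2.281, 1.57, 0.389]
contact_force: [1.5, -0.2, 0.9]
grip_width: 0.0602
```

```bash
python3 - <<'E'
from h import *
s=get_state(); print(s['tcp_pos'],s['t'])
print(rel([.44,-.36,.33],Tdown(-60)))
E
```

```text
[ 0.47101604 -0.08476529  0.46062047] 3.1667
[ 1.305e+01  5.730e+00  2.710e+01  4.160e+01 -5.000e-02 -3.000e-02]
```

apply_moves(moves="0 5.7 27 41.6 0 0 6; 0 5.7 27 41.6 0 0 6; 3 5.7 27 41.6 0 0 6; 6 5.7 27 41.6 0 0 6; 10 5.7 27 41.6 0 0 6; 13 5.7 27 41.6 0 0 6; 13 5.7 27 41.6 0 0 6; 13 5.7 27 41.6 0 0 6; 13 5.7 27 41.6 0 0 6; 13 5.7 27 41.6 0 0 6")

```text
t: 4.0
tcp_pos: [0.4412, -0.3577, 0.3293]
tcp_rot: [-0.766, 1.568, 2.903]
contact_force: [-0.2, 0.4, -0.3]
grip_width: 0.0599
```

```bash
python3 - <<'E'
from h import *
s=get_state(); print(s['tcp_pos'],s['t'])
p=optics.grab_frame('wrist'); save(p,'w1'); print(p['xyz'])
np.savez('w1.npz',z=p['z_map'],color=p['color'],xyz=p['xyz'],rotation=p['rotation'],fx=p['fx'],fy=p['fy'],cx=p['cx'],cy=p['cy'])
E
```

```text
[ 0.44123674 -0.35772004  0.3292913 ] 4.0
[ 0.51089934 -0.31803375  0.47182171]
```

View pics/w1.png

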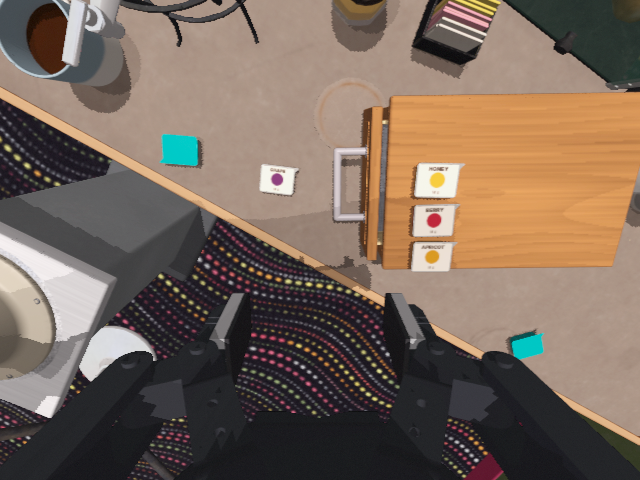

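```bash
python3 - <<'E'
from h import *
p=dict(np.load('w1.npz')); p['z_map']=p['z']
c=p['color'].astype(int)
hsv=cv2.cvtColor(p['color'],cv2.COLOR_RGB2HSV)
for n,(u,v,z) in dict(purple=(277,179,.016),yel=(437,180,.105),red=(434,220,.105),org=(432,257,.105)).items():
  m=np.zeros((480,640),np.uint8); m[v-24:v+24,u-30:u+30]=1
  m&=((c.min(-1)>150)).astype(np.uint8) if 0 else ((hsv[...,1]<50)&(hsv[...,2]>(150))).astype(np.uint8)
  m[v-8:v+9,u-8:u+9]|=1
  nn,l,st,ce=cv2.connectedComponentsWithStats(m); k=l[v,u]
  ys,xs=np.nonzero(l==k); q=np.array([w(p,b,a,z)[:2]*1000 for a,b in zip(xs,ys)],np.float32)
  print(n,st[k],cv2.minAreaRect(q),q.mean(0), w(p,v-10,u-9)[2])
  print('  sticker',w(p,v,u,z).round(4))
# chest corners/edges
for nm,(r,cc) in dict(fl=(97,391),tr=(94,560),fr=(264,389),br=(266,600)).items(): print(nm,w(p,r,cc,.089).round(4))
for nm,(r,cc,z) in dict(pl=(108,368,.083),pr=(258,368,.083),hl=(150,334,.055),hr=(220,334,.055),hm=(185,337,.055)).items(): print(nm,w(p,r,cc,z).round(4), w(p,r,cc).round(4))
a=p['color'][80:290,230:480]; cv2.imwrite('pics/w1c.png',cv2.cvtColor(cv2.resize(a,(750,630)[0:2],interpolation=cv2.INTER_CUBIC),cv2.COLOR_RGB2BGR)[:600])
E
```

```text
purple [259 164  40  31 995] ((424.39117431640625, -307.0848388671875), (37.49663543701172, 50.09906768798828), 23.048934936523438) [ 424.10074 -305.4548 ] 0.015763858136870756
  sticker [ 0.4243 -0.3058  0.016 ]
yel [ 414  163   51   35 1446] ((526.5689086914062, -457.158935546875), (36.09354782104492, 49.84327697753906), 30.259178161621094) [ 525.79333 -455.2229 ] 0.10539686208617893
  sticker [ 0.526  -0.4557  0.105 ]
red [ 412  204   48   33 1264] ((488.9627685546875, -480.09588623046875), (36.56985092163086, 48.68968200683594), 30.30085563659668) [ 488.19754 -478.82407] 0.1071717351257942
  sticker [ 0.4887 -0.4792  0.105 ]
org [ 411  242   46   30 1165] ((452.8601379394531, -503.87261962890625), (35.54901123046875, 48.49397659301758), 30.304603576660156) [ 452.2377 -502.4722] 0.10611194880888153
  sticker [ 0.4521 -0.5033  0.105 ]
fl [ 0.572  -0.3696  0.089 ]
tr [ 0.6618 -0.5181  0.089 ]
fr [ 0.4162 -0.4722  0.089 ]
br [ 0.5419 -0.6923  0.089 ]
pl [ 0.5517 -0.3555  0.083 ] [ 0.5548 -0.3583  0.0536]
pr [ 0.4084 -0.4482  0.083 ] [ 0.4082 -0.4484  0.0824]
hl [ 0.4956 -0.3488  0.055 ] [ 0.4957 -0.3485  0.0591]
hr [ 0.4225 -0.3929  0.055 ] [ 4.109e-01 -4.027e-01  2.000e-04]
hm [ 0.462  -0.3733  0.055 ] [ 0.4625 -0.3727  0.0594]
```

View pics/w1c.png

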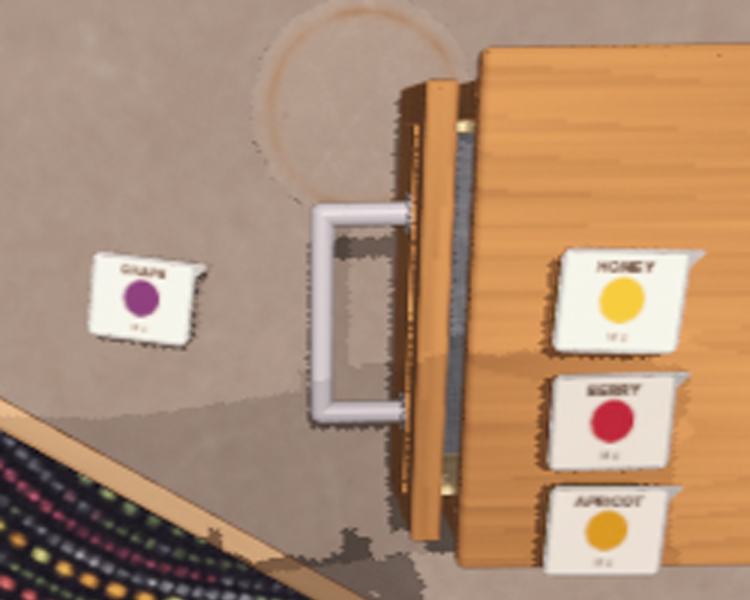

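```bash
python3 - <<'E'
from h import *
s=get_state(); print(s['tcp_pos'],s['joint_pos'])
print(rel([.4243,-.3063,.06],Tdown(-67)))
print(rel([.4243,-.3063,.003],Tdown(-67)))
E
```

```text
[ 0.44211814 -0.35711753  0.33039788] [ 5.27039577e-04  3.89604246e-01  8.21953295e-01  1.87688361e+00
 -3.32642739e-01  1.01824002e+00 -7.82284150e-02]
[27.04 -5.27 -1.04  7.34  0.03  0.03]
[ 3.274e+01 -5.270e+00 -1.040e+00  7.340e+00  3.000e-02  3.000e-02]
```

apply_moves(moves="4 -5.3 -1 7.3 0 0 6.5; 8 -5.3 -1 7.3 0 0 6.5; 12 -5.3 -1 7.3 0 0 6.5; 16 -5.3 -1 7.3 0 0 6.5; 20 -5.3 -1 7.3 0 0 6.5; 24 -5.3 -1 7.3 0 0 6.5; 26 -5.3 -1 7.3 0 0 6.5; 27 -5.3 -1 7.3 0 0 6.5; 27 -5.3 -1 7.3 0 0 6.5; 27 -5.3 -1 7.3 0 0 6.5")

```text
t: 4.88
tcp_pos: [0.4254, -0.3058, 0.0612]
tcp_rot: [2.763, 1.569, 0.026]
contact_force: [0.5, 0.4, -0.2]
grip_width: 0.065
```

```bash
python3 - <<'E'
from h import *
s=get_state(); print(s['tcp_pos'],s['joint_pos'].round(3))
p=optics.grab_frame('wrist'); save(p,'w2')
s=get_state()
print(rel([.4243,-.3063,.003],Tdown(-67)))
E
```

```text
[ 0.42540461 -0.30580401  0.06124573] [ 0.216  0.679  0.448  2.21  -0.763  0.406  0.128]
[ 5.88 -0.04  0.13  0.17 -0.11 -0.1 ]
```

View pics/w2.png

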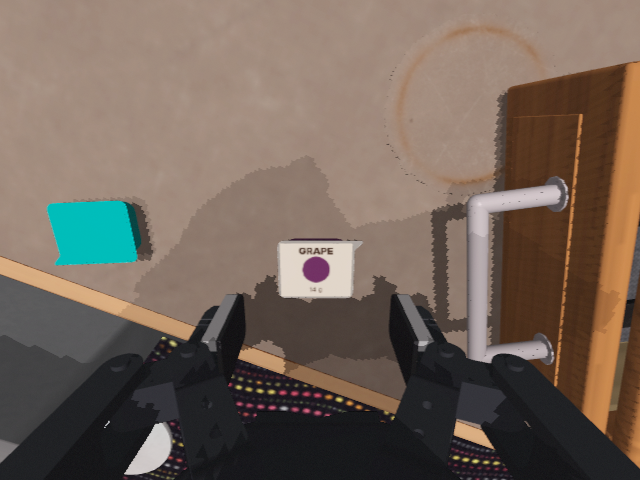

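apply_moves(moves="2 0 0.1 0 0 0 6.5; 4 0 0.1 0 0 0 6.5; 5.8 0 0.1 0 0 0 6.5; 5.8 0 0.1 0 0 0 6.5; 5.8 0 0.1 0 0 0 5; 5.8 0 0.1 0 0 0 3; 5.8 0 0.1 0 0 0 3; 5.8 0 0.1 0 0 0 3; 5.8 0 0.1 0 0 0 3; 5.8 0 0.1 0 0 0 3", newtons=25)

```text
t: 5.77
tcp_pos: [0.424, -0.307, 0.0042]
tcp_rot: [2.215, 1.568, -0.523]
contact_force: [-0.3, 0.2, 6.2]
grip_width: 0.0402
```

```bash
python3 - <<'E'
from h import *
print(rel([.43,-.50,.26],Tdown(-59)))
E
```

```text
[-25.56  18.04   6.99  -7.88  -0.08  -0.13]
```

apply_moves(moves="-2 0 0 0 0 0 3; -6 0 0 0 0 0 3; -10 0 0 0 0 0 3; -14 1 0 -4 0 0 3; -18 4 2 -7.9 0 0 3; -22 7 3 -7.9 0 0 3; -25.6 10 4 -7.9 0 0 3; -25.6 14 5.5 -7.9 0 0 3; -25.6 18 7 -7.9 0 0 3; -25.6 18 7 -7.9 0 0 3")

```text
t: 6.6
tcp_pos: [0.4291, -0.5038, 0.2623]
tcp_rot: [1.557, 1.565, -1.044]
contact_force: [-0.4, -0.3, -0.0]
grip_width: 0.0404
```

apply_moves(moves="0 0 0 0 0 0 3; 0 0 0 0 0 0 3")

```text
t: 6.77
tcp_pos: [0.4285, -0.5006, 0.2596]
tcp_rot: [1.385, 1.569, -1.218]
contact_force: [0.1, 0.1, -1.1]
grip_width: 0.0397
```

```bash
python3 - <<'E'
from h import *
s=get_state(); print(s['tcp_pos'],s['joint_pos'].round(3))
p=optics.grab_frame('wrist'); save(p,'w3')
np.savez('w3.npz',z=p['z_map'],color=p['color'],xyz=p['xyz'],rotation=p['rotation'],fx=p['fx'],fy=p['fy'],cx=p['cx'],cy=p['cy'])
E
```

```text
[ 0.42847995 -0.50064718  0.25964376] [ 0.33   0.576  0.714  1.761 -0.447  0.971  0.19 ]
```

View pics/w3.png

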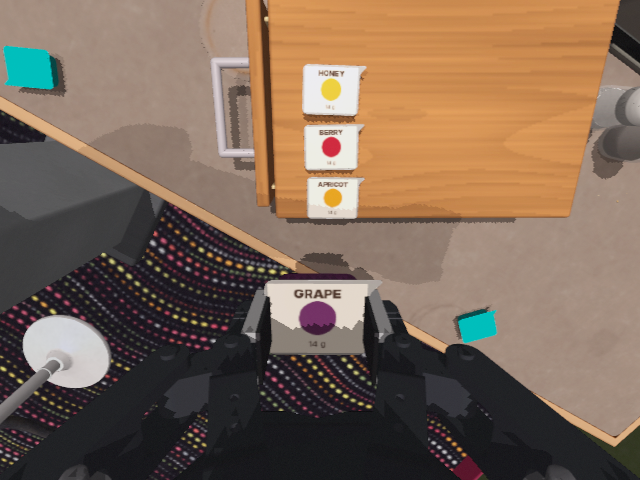

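```bash
python3 - <<'E'
from h import *
p=dict(np.load('w3.npz')); p['z_map']=p['z']
hsv=cv2.cvtColor(p['color'],cv2.COLOR_RGB2HSV)
S={}
for n,(u,v,z) in dict(yel=(331,89,.105),red=(331,147,.105),org=(332,198,.105),pur=(318,318,None)).items():
  m=np.zeros((480,640),np.uint8); k=22 if n=='pur' else 14; m[v-k:v+k,u-k:u+k]=1; m&=(hsv[...,1]>90).astype(np.uint8)
  nn,l,st,ce=cv2.connectedComponentsWithStats(m); k=l[v,u]; c0=ce[k]
  pw=w(p,c0[1],c0[0],z); S[n]=pw; print(n,c0.round(1),st[k],pw.round(4),w(p,c0[1],c0[0]).round(4))
d=S['yel']-S['org']; print('row',np.linalg.norm(d),np.degrees(np.arctan2(d[1],d[0])))
# edge lines: chest top front edge and right edge
def edge(pts,z):
  q=np.array([w(p,r,c,z)[:2] for c,r in pts],np.float32); a=cv2.fitLine(q,cv2.DIST_HUBER,0,.01,.01).ravel(); return np.degrees(np.arctan2(a[1],a[0])),a[2:]
print('front',edge([(270,5),(277,213)],.089)); print('right',edge([(284,215),(568,215)],.089))
print('panel',edge([(248,5),(257,205)],.083)); print('handle',edge([(216,62),(223,153)],.055))
s=get_state(); print((S['pur']-s['tcp_pos']).round(4), 'tool', R.from_euler('xyz',s['tcp_rot']).as_matrix().T@(S['pur']-s['tcp_pos']))
# lid edges of purple tub: rect
m=np.zeros((480,640),np.uint8); m[270:360,255:385]=1; m&=((hsv[...,1]<60)&(hsv[...,2]>110)).astype(np.uint8); m[300:336,300:336]=1
q=np.argwhere(m); 
a=p['color'][55:360,200:400]; cv2.imwrite('pics/w3c.png',cv2.cvtColor(cv2.resize(a,(393,600),interpolation=cv2.INTER_CUBIC),cv2.COLOR_RGB2BGR))
E
```

```text
yel [330.6  89.1] [321  78  20  23 346] [ 0.5262 -0.4553  0.105 ] [ 0.5263 -0.4553  0.1049]
red [331.  146.5] [322 137  19  20 299] [ 0.4886 -0.4788  0.105 ] [ 0.4887 -0.4787  0.1055]
org [332.3 197.5] [324 189  18  18 264] [ 0.4524 -0.5025  0.105 ] [ 0.4527 -0.5023  0.1066]
pur [317.2 317.7] [300 301  36  34 929] [ 0.4299 -0.5003  0.2727] [ 0.4299 -0.5003  0.2727]
row 0.08763000633044414 32.60598575048769
front (np.float32(30.70091), array([ 0.48303372, -0.425184  ], dtype=float32))
right (np.float32(-59.10832), array([ 0.4809578 , -0.58900905], dtype=float32))
panel (np.float32(30.315449), array([ 0.47679275, -0.4069503 ], dtype=float32))
handle (np.float32(30.552872), array([ 0.4621482 , -0.37354678], dtype=float32))
[ 0.001  -0.0011  0.0137] tool [-0.01365187  0.00149117 -0.00026027]
```

View pics/w3c.png

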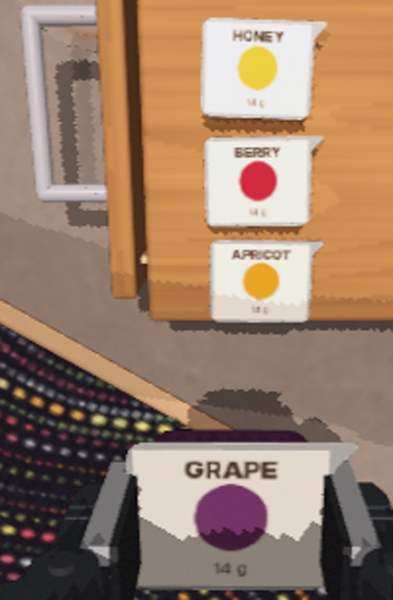

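```bash
cat >> h.py <<'E'
def load(f):
    p=dict(np.load(f)); p['z_map']=p['z']; return p
def rectify(p,o,yaw,xr,yr,z,s=3.):
    # image: cols = chest x, rows = -chest y ; s px/mm
    y=np.radians(yaw); ex=np.array([np.sin(y),-np.cos(y)]); ey=np.array([np.cos(y),np.sin(y)])
    W,H=int((xr[1]-xr[0])*s),int((yr[1]-yr[0])*s)
    cc,rr=np.meshgrid(np.arange(W),np.arange(H))
    X=(xr[0]+cc/s)/1000; Y=(yr[1]-rr/s)/1000
    P=np.stack([o[0]+X*ex[0]+Y*ey[0],o[1]+X*ex[1]+Y*ey[1],np.full(X.shape,z)],-1)
    Rm=np.array(p['rotation']); Rm=R.from_euler('xyz',Rm).as_matrix() if Rm.shape!=(3,3) else Rm
    q=(P-np.array(p['xyz']))@Rm
    u=(q[...,0]/q[...,2]*p['fx']+p['cx']).astype(np.float32); v=(q[...,1]/q[...,2]*p['fy']+p['cy']).astype(np.float32)
    return cv2.cvtColor(cv2.remap(p['color'],u,v,cv2.INTER_CUBIC),cv2.COLOR_RGB2BGR)
E
python3 - <<'E'
from h import *
p=load('w3.npz')
a=rectify(p,[.4886,-.4788],31,(-60,60),(-70,80),.105,4)
b=rectify(p,[.4886,-.4788],31,(-60,60),(-70,80),.089,4)
for t,im in (('105',a),('089',b)):
  for x in range(-50,60,10): cv2.line(im,(int((x+60)*4),0),(int((x+60)*4),8 if x else 30),(0,0,255),1); cv2.line(im,(int((x+60)*4),590),(int((x+60)*4),599),(0,0,255),1)
  for y in range(-60,80,10): cv2.line(im,(0,int((80-y)*4)),(8,int((80-y)*4)),(0,0,255),1)
cv2.imwrite('pics/r3.png',cv2.resize(np.hstack([a,b[:,:320]]),(800,600)))
E
```

```text
(no output)
```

View pics/r3.png

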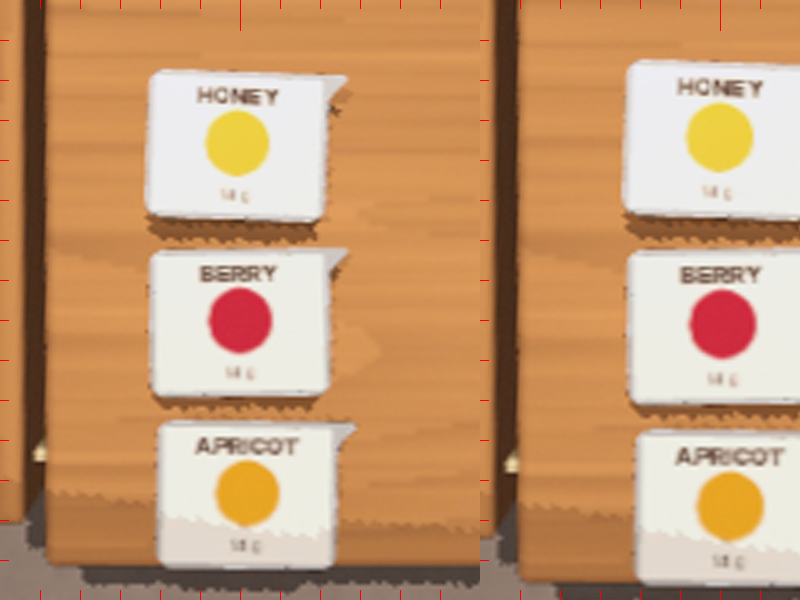

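```bash
python3 - <<'E'
from h import *
print(rel([.5624,-.4322,.15],Tdown(-59.2)))
E
```

```text
[ 10.91   1.12 -14.89   0.16  -0.02   0.  ]
```

apply_moves(moves="0 1.1 -4 0.2 0 0 3; 3 1.1 -8 0.2 0 0 3; 6 1.1 -12 0.2 0 0 3; 9 1.1 -14.9 0.2 0 0 3; 10.9 1.1 -14.9 0.2 0 0 3; 10.9 1.1 -14.9 0.2 0 0 3; 10.9 1.1 -14.9 0.2 0 0 3; 10.9 1.1 -14.9 0.2 0 0 3")

```text
t: 7.48
tcp_pos: [0.5618, -0.4331, 0.1511]
tcp_rot: [1.119, 1.569, -1.486]
contact_force: [-0.5, -0.4, 0.1]
grip_width: 0.0402
```

```bash
python3 - <<'E'
from h import *
s=get_state(); print(s['tcp_pos'],s['joint_pos'].round(3))
print(rel([.5624,-.4322,.0945],Tdown(-59.2)))
p=optics.grab_frame('side'); save(p,'s1')
a=cv2.imread('pics/s1.png')[180:330,230:480]; cv2.imwrite('pics/s1c.png',cv2.resize(a,(800,480),interpolation=cv2.INTER_CUBIC))
E
```

```text
[ 0.56184913 -0.43308885  0.15109513] [ 0.203  0.748  0.635  1.732 -0.565  0.852  0.059]
[ 5.66 -0.06 -0.1  -0.05  0.04 -0.08]
```

View pics/s1c.png

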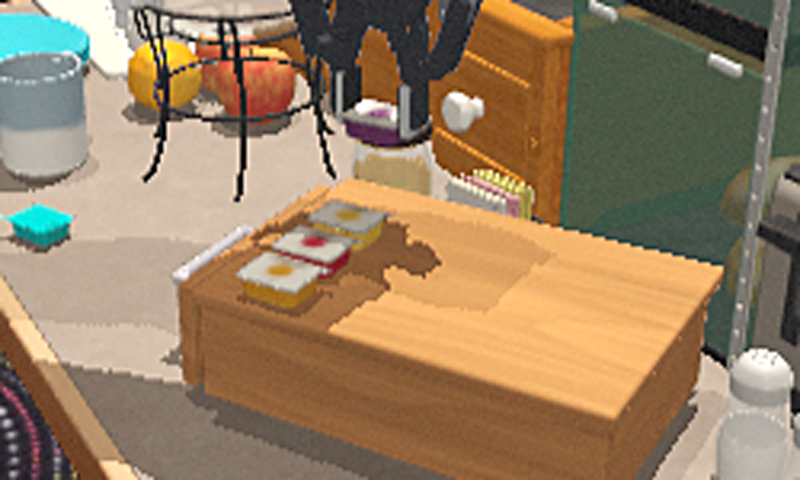

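apply_moves(moves="2 -0.05 -0.1 0 0 0 3; 4 -0.05 -0.1 0 0 0 3; 5 -0.05 -0.1 0 0 0 3; 5.5 -0.05 -0.1 0 0 0 3; 5.65 -0.05 -0.1 0 0 0 3; 5.65 -0.05 -0.1 0 0 0 3")

```text
t: 8.03
tcp_pos: [0.5631, -0.4323, 0.0938]
tcp_rot: [1.745, 1.57, -0.86]
contact_force: [-0.3, -0.6, 0.5]
grip_width: 0.0399
```

apply_moves(moves="0.1 0 0 0 0 0 3; 0.1 0 0 0 0 0 3")

```text
t: 8.2
tcp_pos: [0.5636, -0.4323, 0.0933]
tcp_rot: [1.854, 1.569, -0.75]
contact_force: [-1.3, 0.3, 4.8]
grip_width: 0.0398
```

apply_moves(moves="-0.03 -0.05 0.08 0 0 0 3; -0.03 -0.05 0.08 0 0 0 3; -0.03 -0.05 0.08 0 0 0 4.6; -0.03 -0.05 0.08 0 0 0 5.4; -0.03 -0.05 0.08 0 0 0 5.8; -0.03 -0.05 0.08 0 0 0 5.8; -2 -0.05 0.08 0 0 0 5.8; -5 -0.05 0.08 0 0 0 5.8; -9 -0.05 0.08 0 0 0 5.8; -13 -0.05 0.08 0 0 0 5.8")

```text
t: 9.03
tcp_pos: [0.5618, -0.4309, 0.2222]
tcp_rot: [-0.951, 1.568, 2.728]
contact_force: [1.7, -0.9, -1.3]
grip_width: 0.0579
```

```bash
python3 - <<'E'
from h import *
s=get_state(); print(s['tcp_pos'],s['joint_pos'].round(3))
# view pose: camera above row 
print(rel([.46,-.44,.26],Tdown(-59.2)))
E
```

```text
[ 0.56176223 -0.43091402  0.22222724] [ 0.168  0.678  0.692  1.677 -0.504  0.975  0.009]
[-3.75 -4.44  9.21 -0.02  0.09  0.12]
```

apply_moves(moves="-3.7 -4.4 2 0 0 0 2.6; -3.7 -4.4 6 0 0 0 2.6; -3.7 -4.4 9.2 0 0 0 2.6; -3.7 -4.4 9.2 0 0 0 2.6; -3.7 -4.4 9.2 0 0 0 2.6; -3.7 -4.4 9.2 0 0 0 2.6")

```text
t: 9.53
tcp_pos: [0.4612, -0.4405, 0.2588]
tcp_rot: [-3.0, 1.57, 0.679]
contact_force: [0.2, -0.1, -0.3]
grip_width: 0.0258
```

```bash
python3 - <<'E'
from h import *
s=get_state(); print(s['tcp_pos'],s['joint_pos'].round(3))
p=optics.grab_frame('wrist'); save(p,'w4')
np.savez('w4.npz',z=p['z_map'],color=p['color'],xyz=p['xyz'],rotation=p['rotation'],fx=p['fx'],fy=p['fy'],cx=p['cx'],cy=p['cy'])
p=load('w4.npz')
a=rectify(p,[.4886,-.4788],31,(-60,60),(-40,120),.105,3.75)
b=rectify(p,[.4886,-.4788],31,(-120,-40),(-40,120),.055,3.75)
for im in (a,b):
  for y in range(-40,120,10): cv2.line(im,(0,int((120-y)*3.75)),(8,int((120-y)*3.75)),(0,0,255),1)
  for x in range(0,120,10): cv2.line(im,(int(x*3.75),0),(int(x*3.75),8),(0,0,255),1)
cv2.imwrite('pics/r4.png',np.hstack([b,a]))
E
```

```text
[ 0.46117015 -0.44053796  0.25877222] [ 0.207  0.554  0.73   1.811 -0.447  0.949  0.097]
```

View pics/r4.png

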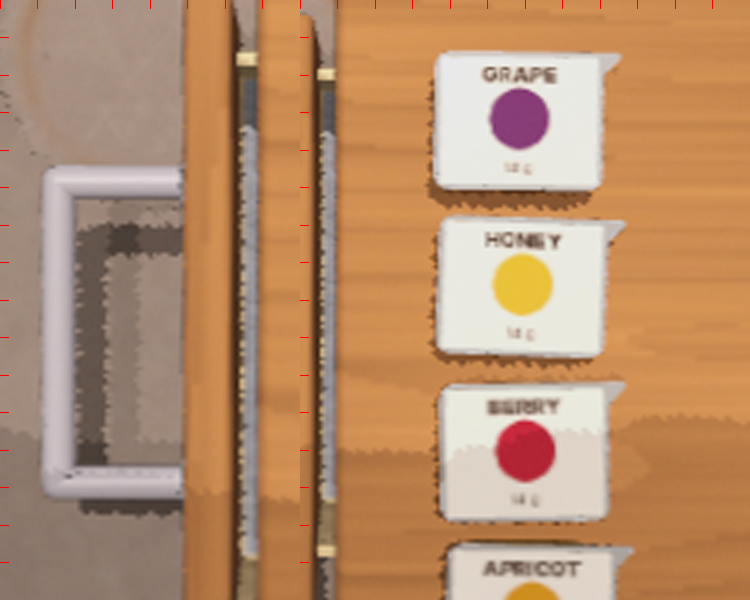

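View pics/w4.png

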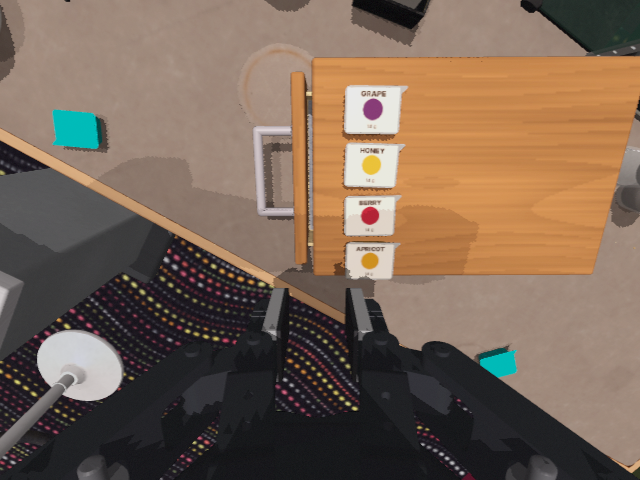

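```bash
python3 - <<'E'
from h import *
print(rel([.4620,-.3735,.10],Tdown(-59)))
E
```

```text
[15.85 -5.7  -3.43 -0.14 -0.03  0.03]
```

apply_moves(moves="2 -4 -2.5 0 0 0 2.6; 4 -5.7 -3.4 0 0 0 2.6; 8 -5.7 -3.4 0 0 0 2.6; 12 -5.7 -3.4 0 0 0 2.6; 15 -5.7 -3.4 0 0 0 2.6; 15.9 -5.7 -3.4 0 0 0 2.6; 15.9 -5.7 -3.4 0 0 0 2.6; 15.9 -5.7 -3.4 0 0 0 2.6")

```text
t: 10.25
tcp_pos: [0.4614, -0.3747, 0.1001]
tcp_rot: [-0.128, 1.57, -2.732]
contact_force: [0.7, 0.4, 0.9]
grip_width: 0.0259
```

```bash
python3 - <<'E'
from h import *
s=get_state(); print(s['tcp_pos'],s['joint_pos'].round(3))
print(rel([.4620,-.3735,.036],Tdown(-59)))
p=optics.grab_frame('wrist'); save(p,'w5')
E
```

```text
[ 0.46137109 -0.37472248  0.10009207] [ 0.227  0.687  0.555  2.034 -0.636  0.596  0.19 ]
[ 6.41 -0.07 -0.12 -0.19  0.02  0.  ]
```

View pics/w5.png

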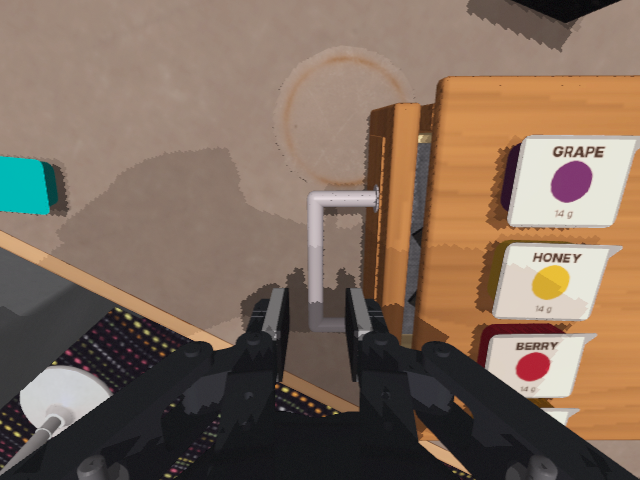

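apply_moves(moves="2 -0.1 -0.1 0 0 0 2.6; 4 -0.1 -0.1 0 0 0 2.6; 5.5 -0.1 -0.1 0 0 0 2.6; 6.4 -0.1 -0.1 0 0 0 2.6; 6.4 -0.1 -0.1 0 0 0 2.6; 6.4 -0.1 -0.1 0 0 0 1.5; 6.4 -0.1 -0.1 0 0 0 0.5; 6.4 -0.1 -0.1 0 0 0 0.5; 6.4 -0.1 -0.1 0 0 0 0.5; 6.4 -0.1 -0.1 0 0 0 0.5", newtons=40)

```text
t: 11.13
tcp_pos: [0.4629, -0.3746, 0.0384]
tcp_rot: [1.976, 1.566, -0.628]
contact_force: [0.7, -1.0, 11.7]
grip_width: 0.0073
```

apply_moves(moves="0 -1 0 0 0 0 0.5; 0 -2.5 0 0 0 0 0.5; 0 -4 0 0 0 0 0.5; 0 -5.5 0 0 0 0 0.5; 0 -7 0 0 0 0 0.5; 0 -8.5 0 0 0 0 0.5; 0 -10 0 0 0 0 0.5; 0 -11 0 0 0 0 0.5; 0 -11 0 0 0 0 0.5")

```text
t: 11.88
tcp_pos: [0.4051, -0.2781, 0.0382]
tcp_rot: [2.344, 1.567, -0.26]
contact_force: [-3.0, 0.9, 22.2]
grip_width: 0.0071
```

```bash
python3 - <<'E'
from h import *
s=get_state(); print(s['tcp_pos'],s['joint_pos'].round(3),s['contact_force'])
p=optics.grab_frame('wrist'); save(p,'w6')
np.savez('w6.npz',z=p['z_map'],color=p['color'],xyz=p['xyz'],rotation=p['rotation'],fx=p['fx'],fy=p['fy'],cx=p['cx'],cy=p['cy'])
E
```

```text
[ 0.40505552 -0.27812129  0.03820101] [ 0.269  0.685  0.322  2.288 -0.825  0.277  0.293] [-2.99649765  0.86215036 22.2233687 ]
```

View pics/w6.png

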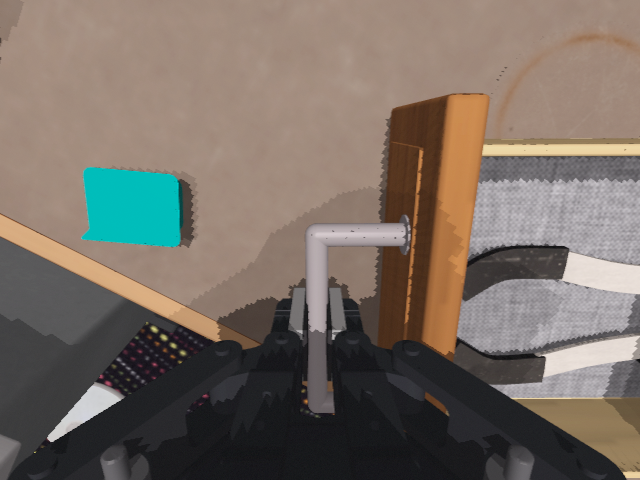

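apply_moves(moves="-0.2 -0.5 0 0 0 0 0.5; -0.2 -1 0 0 0 0 0.5; -0.2 -1 0 0 0 0 0.5")

```text
t: 12.18
tcp_pos: [0.3996, -0.2692, 0.0384]
tcp_rot: [-2.983, 1.57, 0.697]
contact_force: [-1.5, 1.3, 3.3]
grip_width: 0.0072
```

apply_moves(moves="0 -0.4 0 0 0 0 0.5; 0 -0.8 0 0 0 0 0.5; 0 -0.8 0 0 0 0 0.5")

```text
t: 12.43
tcp_pos: [0.3981, -0.2666, 0.0385]
tcp_rot: [1.594, 1.562, -1.012]
contact_force: [3.4, -10.4, -1.0]
grip_width: 0.0075
```

apply_moves(moves="0 0.6 0 0 0 0 0.5; 0 0.5 0 0 0 0 2.4; 0 0.5 0 0 0 0 2.4; 0 0.5 0 0 0 0 2.4; -3 0.5 0 0 0 0 2.4; -7 0.5 0 0 0 0 2.4; -11 0.5 0 0 0 0 2.4; -15 2 2 0 0 0 2.4; -19 5 4 0 0 0 2.4; -22 8 6 0 0 0 2.4")

```text
t: 13.27
tcp_pos: [0.3855, -0.3451, 0.2447]
tcp_rot: [-2.134, 1.57, 1.547]
contact_force: [1.6, 0.5, -1.0]
grip_width: 0.0239
```

```bash
python3 - <<'E'
from h import *
s=get_state(); print(s['tcp_pos'],s['joint_pos'].round(3),s['contact_force'])
print(rel([.45,-.43,.27],Tdown(-59)))
E
```

```text
[ 0.38553012 -0.34505347  0.24467855] [ 0.049  0.427  0.807  2.087 -0.432  0.798  0.089] [ 1.57272199  0.49718307 -1.04757961]
[-2.54 10.6  -1.17 -0.08 -0.03  0.05]
```

apply_moves(moves="-2.5 4 -1 0 0 0 7; -2.5 8 -1 0 0 0 7; -2.5 10.6 -1.2 0 0 0 7; -2.5 10.6 -1.2 0 0 0 7; -2.5 10.6 -1.2 0 0 0 7; -2.5 10.6 -1.2 0 0 0 7")

```text
t: 13.77
tcp_pos: [0.4498, -0.4298, 0.2668]
tcp_rot: [-1.358, 1.569, 2.321]
contact_force: [0.5, 0.2, 0.6]
grip_width: 0.0697
```

```bash
python3 - <<'E'
from h import *
s=get_state(); print(s['tcp_pos'],s['joint_pos'].round(3),s['contact_force'])
p=optics.grab_frame('wrist'); save(p,'w7')
np.savez('w7.npz',z=p['z_map'],color=p['color'],xyz=p['xyz'],rotation=p['rotation'],fx=p['fx'],fy=p['fy'],cx=p['cx'],cy=p['cy'])
p=load('w7.npz')
a=rectify(p,[.4886,-.4788],31,(-210,-20),(-50,110),.036,3.75)
for y in range(-50,110,10): cv2.line(a,(0,int((110-y)*3.75)),(8,int((110-y)*3.75)),(0,0,255),1)
for x in range(0,190,10): cv2.line(a,(int(x*3.75),0),(int(x*3.75),8),(0,0,255),1)
cv2.imwrite('pics/r7.png',a)
E
```

```text
[ 0.44977556 -0.42979865  0.2667702 ] [ 0.168  0.538  0.781  1.837 -0.457  0.958  0.115] [0.49074844 0.16463513 0.60630483]
```

View pics/w7.png

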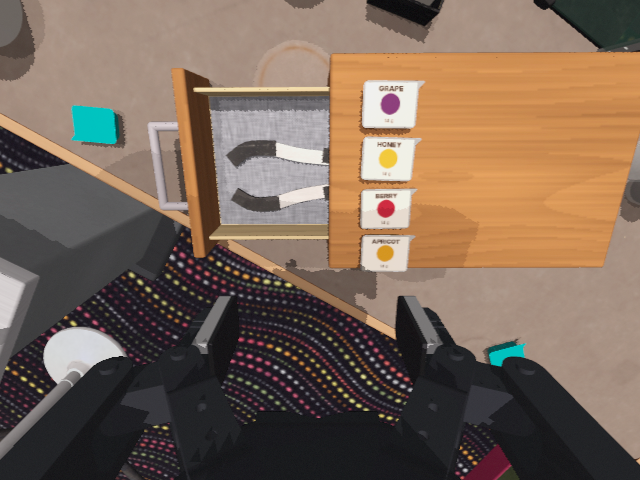

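View pics/r7.png

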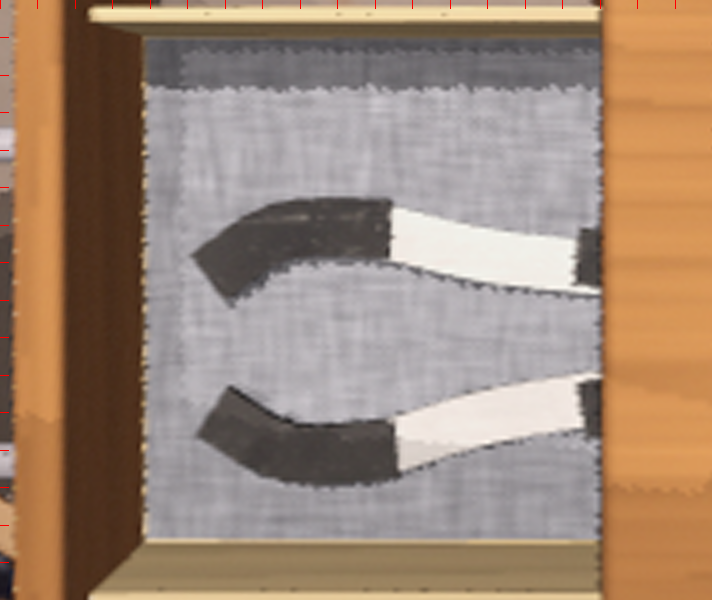

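```bash
python3 - <<'E'
from h import *
p7=load('w7.npz');p4=load('w4.npz')
def prof(p,xr,yr,z,yaw=30.8):
  a=cv2.cvtColor(rectify(p,[.4886,-.4788],yaw,xr,yr,z,4),cv2.COLOR_BGR2GRAY).astype(float); return a.mean(0)
for nm,p,x0 in (('w4',p4,-120),('w7',p7,-250)):
  g=prof(p,(x0,x0+40),(15,50),.0595); print(nm,'handle',[(round(x0+i/4,1),int(g[i])) for i in range(0,160,4)])
  
for nm,p in (('w4',p4),('w7',p7)):
  g=prof(p,(-65,-35),(10,35),.089); print(nm,'chest edge',[(round(-65+i/4,1),int(g[i])) for i in range(0,120,4)])
g=prof(p7,(-200,-165),(10,35),.083); print('panel top',[(round(-200+i/4,1),int(g[i])) for i in range(0,140,4)])
g=prof(p4,(-80,-45),(-10,35),.083); print('panel top w4',[(round(-80+i/4,1),int(g[i])) for i in range(0,140,4)])
E
```

```text
w4 handle [(-120.0, 143), (-119.0, 143), (-118.0, 142), (-117.0, 142), (-116.0, 142), (-115.0, 142), (-114.0, 143), (-113.0, 143), (-112.0, 143), (-111.0, 143), (-110.0, 144), (-109.0, 139), (-108.0, 155), (-107.0, 180), (-106.0, 192), (-105.0, 196), (-104.0, 195), (-103.0, 189), (-102.0, 179), (-101.0, 163), (-100.0, 131), (-99.0, 106), (-98.0, 94), (-97.0, 88), (-96.0, 87), (-95.0, 87), (-94.0, 87), (-93.0, 86), (-92.0, 98), (-91.0, 121), (-90.0, 127), (-89.0, 124), (-88.0, 123), (-87.0, 123), (-86.0, 123), (-85.0, 123), (-84.0, 124), (-83.0, 129), (-82.0, 138), (-81.0, 141)]
w7 handle [(-250.0, 133), (-249.0, 132), (-248.0, 131), (-247.0, 131), (-246.0, 131), (-245.0, 131), (-244.0, 131), (-243.0, 130), (-242.0, 130), (-241.0, 130), (-240.0, 130), (-239.0, 130), (-238.0, 130), (-237.0, 129), (-236.0, 129), (-235.0, 129), (-234.0, 129), (-233.0, 129), (-232.0, 130), (-231.0, 131), (-230.0, 130), (-229.0, 130), (-228.0, 127), (-227.0, 145), (-226.0, 172), (-225.0, 182), (-224.0, 184), (-223.0, 183), (-222.0, 178), (-221.0, 169), (-220.0, 156), (-219.0, 134), (-218.0, 104), (-217.0, 
[... 1285 characters left out ...]
(-179.0, 156), (-178.0, 142), (-177.0, 108), (-176.0, 66), (-175.0, 51), (-174.0, 52), (-173.0, 52), (-172.0, 54), (-171.0, 53), (-170.0, 53), (-169.0, 54), (-168.0, 54), (-167.0, 52), (-166.0, 50)]
panel top w4 [(-80.0, 133), (-79.0, 137), (-78.0, 137), (-77.0, 138), (-76.0, 138), (-75.0, 138), (-74.0, 137), (-73.0, 137), (-72.0, 138), (-71.0, 139), (-70.0, 131), (-69.0, 119), (-68.0, 128), (-67.0, 138), (-66.0, 139), (-65.0, 140), (-64.0, 142), (-63.0, 145), (-62.0, 149), (-61.0, 150), (-60.0, 151), (-59.0, 142), (-58.0, 112), (-57.0, 67), (-56.0, 53), (-55.0, 119), (-54.0, 147), (-53.0, 149), (-52.0, 140), (-51.0, 120), (-50.0, 127), (-49.0, 141), (-48.0, 149), (-47.0, 150), (-46.0, 150)]
```

```bash
python3 - <<'E'
from h import *
print(rel([.4014,-.2709,.13],Tdown(-59.2)))
print(rel([.4014,-.2709,.040],Tdown(-59.2)))
E
```

```text
[ 1.373e+01 -1.608e+01 -3.960e+00 -2.000e-02  1.000e-02  1.100e-01]
[ 2.273e+01 -1.606e+01 -3.970e+00 -2.000e-02  1.000e-02  1.100e-01]
```

apply_moves(moves="1 -4 -1 0 0 0 2.4; 2 -8 -2 0 0 0 2.4; 3 -12 -3 0 0 0 2.4; 6 -16.1 -4 0 0 0 2.4; 10 -16.1 -4 0 0 0 2.4; 13.7 -16.1 -4 0 0 0 2.4; 13.7 -16.1 -4 0 0 0 2.4; 13.7 -16.1 -4 0 0 0 2.4; 13.7 -16.1 -4 0 0 0 2.4")

```text
t: 14.57
tcp_pos: [0.4025, -0.2728, 0.1321]
tcp_rot: [1.838, 1.57, -0.768]
contact_force: [-0.3, -0.8, 0.5]
grip_width: 0.0237
```

```bash
python3 - <<'E'
from h import *
s=get_state(); print(s['tcp_pos'],s['joint_pos'].round(3),s['contact_force'])
print(rel([.4014,-.2709,.04],Tdown(-59.2)))
E
```

```text
[ 0.40249923 -0.2728494   0.1320553 ] [ 0.058  0.549  0.613  2.255 -0.655  0.515  0.153] [-0.32402612 -0.76093882  0.48713091]
[ 9.21 -0.23 -0.   -0.08 -0.01 -0.05]
```

apply_moves(moves="3 -0.2 0 0 0 0 2.4; 6 -0.2 0 0 0 0 2.4; 9 -0.2 0 0 0 0 2.4; 9.2 -0.2 0 0 0 0 2.4; 9.2 -0.6 0 0 0 0 2.4; 9.2 -1 0 0 0 0 2.4; 9.2 -1.4 0 0 0 0 2.4; 9.2 -1.4 0 0 0 0 2.4")

```text
t: 15.23
tcp_pos: [0.3958, -0.2599, 0.0399]
tcp_rot: [2.167, 1.569, -0.437]
contact_force: [0.7, -0.7, 0.1]
grip_width: 0.0244
```

apply_moves(moves="0 -0.3 0 0 0 0 2.4; 0 -0.6 0 0 0 0 2.4; 0 -0.6 0 0 0 0 2.4")

```text
t: 15.48
tcp_pos: [0.3954, -0.2591, 0.0396]
tcp_rot: [1.595, 1.56, -1.011]
contact_force: [6.1, -10.9, -0.9]
grip_width: 0.0242
```

apply_moves(moves="0 -0.1 0 0 0 0 2.4; 0 0.2 0 0 0 0 2.4; 0 0.2 0 0 0 0 2.4; -3 0.2 0 0 0 0 2.4; -7 0.2 0 0 0 0 2.4; -11 0.2 0 0 0 0 2.4; -15 2 1 0 0 0 2.4; -19 5 2 0 0 0 2.4; -21 8 3 0 0 0 2.4; -21 11 4 0 0 0 2.4")

```text
t: 16.32
tcp_pos: [0.4155, -0.3705, 0.2533]
tcp_rot: [2.241, 1.566, -0.361]
contact_force: [2.7, -0.8, -0.4]
grip_width: 0.024
```

```bash
python3 - <<'E'
from h import *
s=get_state(); print(s['tcp_pos'],s['joint_pos'].round(3),s['contact_force'])
print(rel([.45,-.43,.27],Tdown(-59)))
E
```

```text
[ 0.41545681 -0.37051437  0.25332844] [ 0.06   0.475  0.829  2.    -0.465  0.858  0.115] [ 2.65194263 -0.75655548 -0.4291604 ]
[-1.64  6.88  0.09 -0.07 -0.18 -0.22]
```

apply_moves(moves="-1.6 4 0 0 0 0 7.2; -1.6 6.9 0 0 0 0 7.2; -1.6 6.9 0 0 0 0 7.2; -1.6 6.9 0 0 0 0 7.2")

```text
t: 16.65
tcp_pos: [0.4495, -0.4298, 0.2644]
tcp_rot: [-0.191, 1.57, -2.796]
contact_force: [-0.5, 0.3, -0.0]
grip_width: 0.0709
```

```bash
python3 - <<'E'
from h import *
p=optics.grab_frame('wrist'); save(p,'w8')
np.savez('w8.npz',z=p['z_map'],color=p['color'],xyz=p['xyz'],rotation=p['rotation'],fx=p['fx'],fy=p['fy'],cx=p['cx'],cy=p['cy'])
for l in ('tongs_center','tongs_tips','drawer_floor'):
  for d in optics.pinpoint(p,l)[:2]: print(l,d['point'],d['confidence'])
p=load('w8.npz')
def prof(p,xr,yr,z,yaw=30.8):
  a=cv2.cvtColor(rectify(p,[.4886,-.4788],yaw,xr,yr,z,4),cv2.COLOR_BGR2GRAY).astype(float); return a.mean(0)
g=prof(p,(-235,-205),(15,50),.0595); print('handle',[(round(-235+i/4,1),int(g[i])) for i in range(0,120,4)])
g=prof(p,(-200,-165),(10,35),.083); print('panel top',[(round(-200+i/4,1),int(g[i])) for i in range(0,140,4)])
a=rectify(p,[.4886,-.4788],30.8,(-210,-20),(-50,110),.036,3.75)
for y in range(-50,110,10): cv2.line(a,(0,int((110-y)*3.75)),(8,int((110-y)*3.75)),(0,0,255),1)
for x in range(0,190,10): cv2.line(a,(int(x*3.75),0),(int(x*3.75),8),(0,0,255),1)
cv2.imwrite('pics/r8.png',a)
E
```

```text
tongs_center [174.4, 325.5] 0.77
tongs_tips [176.6, 228.2] 0.56
drawer_floor [162.6, 212.5] 0.67
handle [(-235.0, 128), (-234.0, 128), (-233.0, 127), (-232.0, 145), (-231.0, 171), (-230.0, 180), (-229.0, 182), (-228.0, 180), (-227.0, 175), (-226.0, 166), (-225.0, 153), (-224.0, 132), (-223.0, 103), (-222.0, 111), (-221.0, 128), (-220.0, 130), (-219.0, 129), (-218.0, 129), (-217.0, 129), (-216.0, 129), (-215.0, 129), (-214.0, 129), (-213.0, 129), (-212.0, 129), (-211.0, 129), (-210.0, 129), (-209.0, 129), (-208.0, 119), (-207.0, 91), (-206.0, 71)]
panel top [(-200.0, 129), (-199.0, 130), (-198.0, 118), (-197.0, 88), (-196.0, 69), (-195.0, 68), (-194.0, 72), (-193.0, 114), (-192.0, 139), (-191.0, 143), (-190.0, 143), (-189.0, 145), (-188.0, 148), (-187.0, 153), (-186.0, 156), (-185.0, 157), (-184.0, 152), (-183.0, 138), (-182.0, 106), (-181.0, 66), (-180.0, 51), (-179.0, 52), (-178.0, 52), (-177.0, 54), (-176.0, 53), (-175.0, 52), (-174.0, 53), (-173.0, 54), (-172.0, 53), (-171.0, 51), (-170.0, 50), (-169.0, 50), (-168.0, 52), (-167.0, 53), (-166.0, 55)]
```

View pics/r8.png

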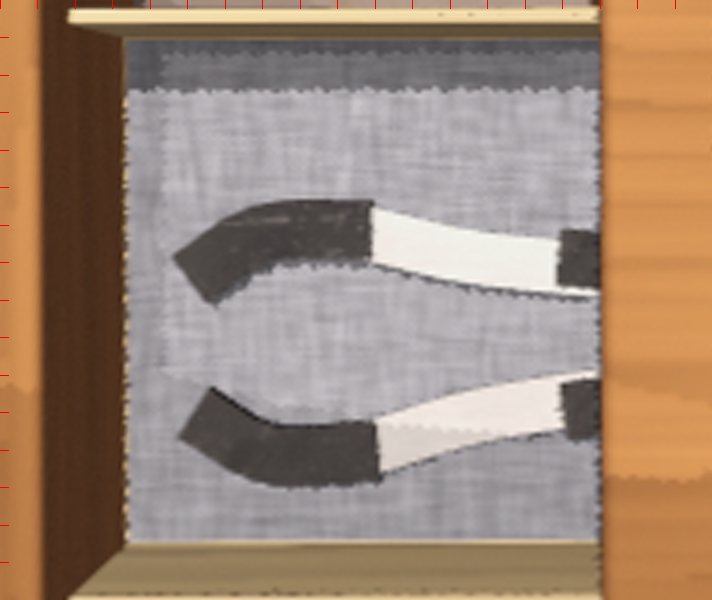

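```bash
python3 - <<'E'
from h import *
print(rel([.4548,-.3825,.2],Tdown(32.6)))
E
```

```text
[ 6.450e+00 -3.580e+00 -2.800e+00 -9.178e+01 -7.000e-02  5.000e-02]
```

apply_moves(moves="0 -1 -1 -7 0 0 7.6; 0 -2 -2 -14 0 0 7.6; 0 -3.6 -2.8 -21 0 0 7.6; 0 -3.6 -2.8 -28 0 0 7.6; 0 -3.6 -2.8 -35 0 0 7.6; 0 -3.6 -2.8 -42 0 0 7.6; 0 -3.6 -2.8 -49 0 0 7.6; 2 -3.6 -2.8 -56 0 0 7.6; 4 -3.6 -2.8 -63 0 0 7.6; 6.4 -3.6 -2.8 -70 0 0 7.6")

```text
t: 17.68
tcp_pos: [0.4554, -0.3829, 0.201]
tcp_rot: [1.072, 1.569, -0.303]
contact_force: [-0.3, -1.2, -0.8]
grip_width: 0.0758
```

```bash
python3 - <<'E'
from h import *
s=get_state(); print(s['tcp_pos'],s['joint_pos'].round(3),s['contact_force'])
print(rel([.4548,-.3825,.17],Tdown(32.6)))
E
```

```text
[ 0.45542538 -0.38286816  0.20099448] [ 0.32   0.507  0.416  1.954 -0.297  0.738  1.107] [-0.34396434 -1.24400726 -0.80639913]
[  3.1   -0.06  -0.05 -21.39   0.07  -0.09]
```

apply_moves(moves="1 0 0 -7 0 0 7.6; 2 0 0 -14 0 0 7.6; 3 0 0 -21.4 0 0 7.6; 3 0 0 -21.4 0 0 7.6; 3 0 0 -21.4 0 0 7.6; 3 0 0 -21.4 0 0 7.6")

```text
t: 18.18
tcp_pos: [0.4552, -0.3835, 0.1713]
tcp_rot: [0.45, 1.57, -0.563]
contact_force: [0.1, -0.2, -0.3]
grip_width: 0.0759
```

```bash
python3 - <<'E'
from h import *
s=get_state(); print(s['tcp_pos'],s['joint_pos'].round(3),s['contact_force'])
p=optics.grab_frame('wrist'); save(p,'w9')
print(rel([.4548,-.3825,.021],Tdown(32.6)))
E
```

```text
[ 0.45520579 -0.38354874  0.17127377] [ 0.408  0.532  0.288  1.973 -0.235  0.668  1.402] [ 0.13584578 -0.22508161 -0.25341944]
[ 1.504e+01  1.000e-02 -1.400e-01 -5.800e-01  5.000e-02 -1.000e-02]
```

View pics/w9.png

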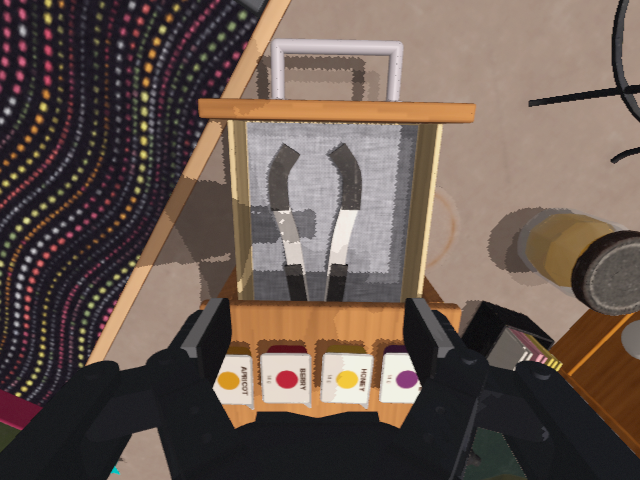

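apply_moves(moves="3 0 -0.1 -0.5 0 0 7.6; 6 0 -0.1 -0.5 0 0 7.6; 8.5 0 -0.1 -0.5 0 0 7.6; 9 0 -0.1 -0.5 0 0 7.6")

```text
t: 18.57
tcp_pos: [0.4537, -0.3815, 0.0779]
tcp_rot: [-2.708, 1.567, 2.574]
contact_force: [-0.3, 1.1, 0.6]
grip_width: 0.0757
```

```bash
python3 - <<'E'
from h import *
s=get_state(); print(s['tcp_pos'],s['joint_pos'].round(3),s['contact_force'])
p=optics.grab_frame('wrist'); save(p,'w10')
print(rel([.4548,-.3825,.021],Tdown(32.6)))
E
```

```text
[ 0.45371876 -0.38146635  0.07789846] [ 0.459  0.662  0.216  2.032 -0.289  0.48   1.458] [-0.29516524  1.13937593  0.61054538]
[ 5.76  0.06  0.12  0.02 -0.19  0.09]
```

View pics/w10.png

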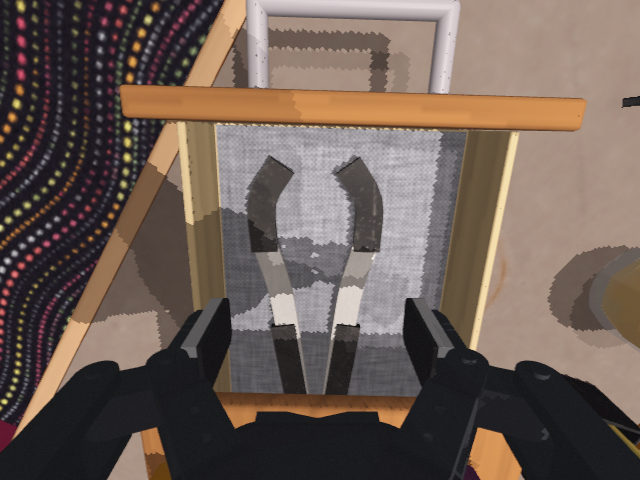

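apply_moves(moves="1 0 0.1 0 -0.2 0 7.2; 2.5 0 0.1 0 -0.2 0 7.2; 4 0 0.1 0 -0.2 0 7.2; 5 0 0.1 0 -0.2 0 7.2; 5.6 0 0.1 0 -0.2 0 7.2; 5.6 0 0.1 0 -0.2 0 7.2")

```text
t: 19.12
tcp_pos: [0.4552, -0.3837, 0.0242]
tcp_rot: [-0.059, 1.568, -1.059]
contact_force: [-0.1, 0.0, 0.2]
grip_width: 0.0719
```

apply_moves(moves="0.2 0 0 0 0 0 6; 0.2 0 0 0 0 0 5; 0.2 0 0 0 0 0 4; 0.2 0 0 0 0 0 4; 0.2 0 0 0 0 0 4; 0.2 0 0 0 0 0 4; 0.2 0 0 0 0 0 4", newtons=70)

```text
t: 19.7
tcp_pos: [0.4557, -0.3843, 0.0236]
tcp_rot: [0.092, 1.565, -0.908]
contact_force: [-0.7, -0.1, 6.3]
grip_width: 0.0539
```

```bash
python3 - <<'E'
from h import *
s=get_state(); print(s['tcp_pos'],s['joint_pos'].round(3),s['contact_force'],s['grip_width'])
p=optics.grab_frame('wrist'); save(p,'w11')
E
```

```text
[ 0.45568123 -0.38434655  0.02357233] [ 0.494  0.745  0.167  2.049 -0.316  0.367  1.483] [-0.72119612 -0.10298086  6.31858298] 0.05389746180663431
```

View pics/w11.png

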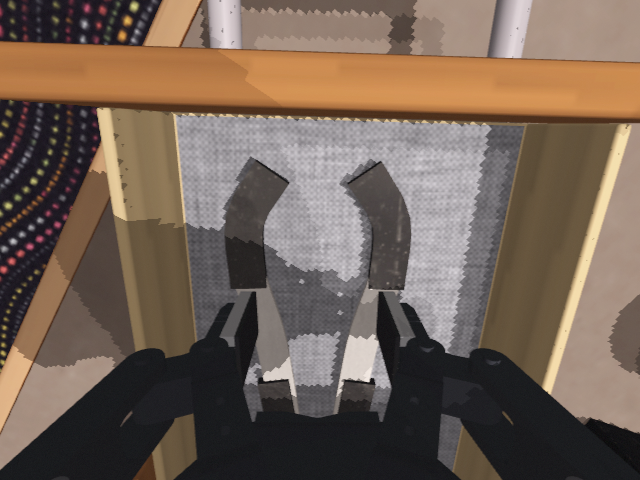

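apply_moves(moves="-0.4 0 0 0 1 0 4; -1 0 -0.1 0 3 0 4; -1.6 0 -0.2 0 5 0 4; -2.3 0 -0.3 0 7.5 0 4; -3.05 0 -0.4 0 10 0 4; -3.75 0 -0.45 0 12.5 0 4; -4.4 0 -0.45 0 15 0 4; -4.85 0 -0.45 0 16.7 0 4; -4.85 0 -0.45 0 16.7 0 4")

```text
t: 20.5
tcp_pos: [0.4534, -0.3809, 0.0716]
tcp_rot: [3.141, 1.283, 2.14]
contact_force: [0.2, -0.4, -1.5]
grip_width: 0.0538
```

```bash
python3 - <<'E'
from h import *
s=get_state(); print(s['tcp_pos'],s['joint_pos'].round(3),s['contact_force'],s['grip_width'])
M=R.from_euler('xyz',s['tcp_rot']).as_matrix(); print(M.round(3))
p=optics.grab_frame('wrist'); save(p,'w12'); p=optics.grab_frame('side'); save(p,'s2')
a=cv2.imread('pics/s2.png')[180:330,230:480]; cv2.imwrite('pics/s2c.png',cv2.resize(a,(800,480),interpolation=cv2.INTER_CUBIC))
E
```

```text
[ 0.45335114 -0.38088881  0.07158693] [ 0.54   0.758  0.185  1.832 -0.283  0.858  1.481] [ 0.21156801 -0.37032463 -1.50405471] 0.053783516052103325
[[-0.153  0.842  0.518]
 [ 0.239  0.54  -0.807]
 [-0.959  0.    -0.284]]
```

View pics/w12.png

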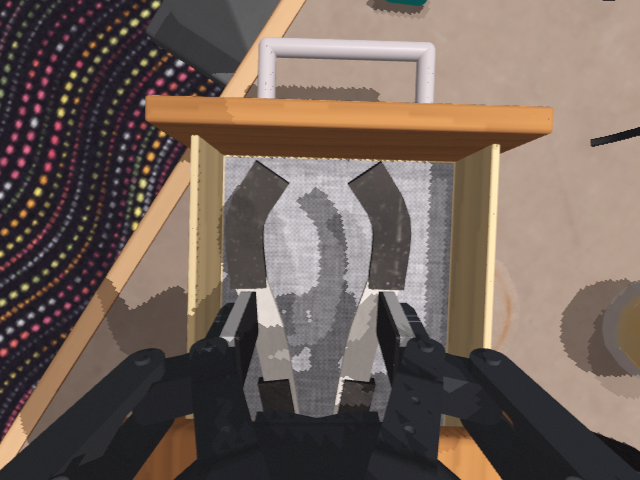

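View pics/s2c.png

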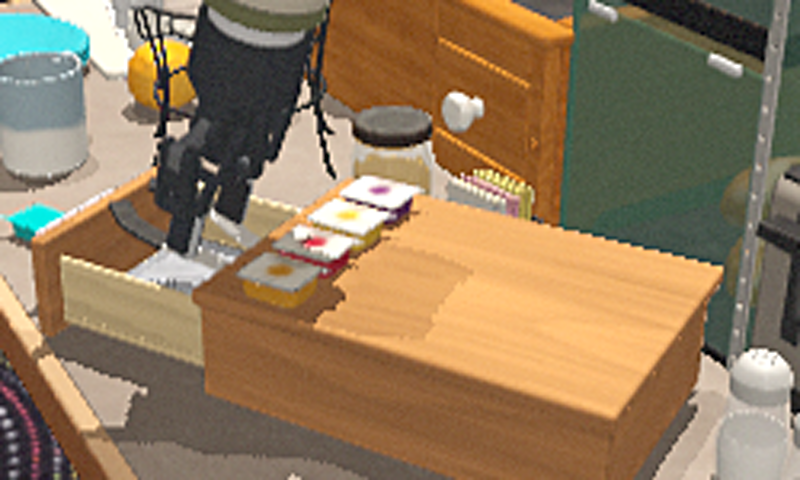

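apply_moves(moves="0 0 -1 0 0 0 4; 0 0 -2.5 0 0 0 4; 0 0 -4 0 0 0 4; 0 0 -5.5 0 0 0 4; 0 0 -5.5 0 0 0 4")

```text
t: 21.02
tcp_pos: [0.4222, -0.3319, 0.0875]
tcp_rot: [3.141, 1.28, 2.143]
contact_force: [-0.1, 0.7, -0.9]
grip_width: 0.0538
```

```bash
python3 - <<'E'
from h import *
s=get_state(); print(s['tcp_pos'],s['joint_pos'].round(3),s['contact_force'],s['grip_width'])
M=R.from_euler('xyz',s['tcp_rot']).as_matrix(); print(M.round(3))
p=optics.grab_frame('wrist'); save(p,'w13')
E
```

```text
[ 0.42217627 -0.33191311  0.08750959] [ 0.508  0.69   0.178  1.957 -0.291  0.802  1.468] [-0.10423239  0.65600689 -0.9464653 ] 0.05381897600178683
[[-0.155  0.841  0.519]
 [ 0.241  0.541 -0.806]
 [-0.958  0.    -0.286]]
```

View pics/w13.png

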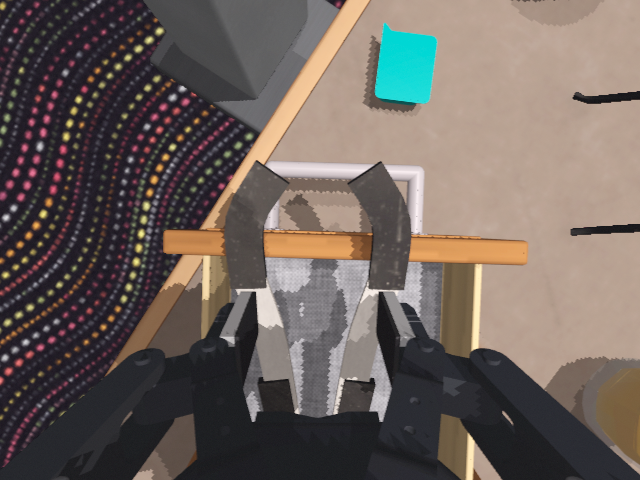

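apply_moves(moves="0 0 -1.5 0 0 0 4; 0 0 -3 0 0 0 4; 0 0 -4.5 0 0 0 4; 0 0 -6 0 0 0 4; 0 0 -7.5 0 0 0 4; 0 0 -8.2 0 0 0 4; 0 0 -8.2 0 0 0 4")

```text
t: 21.65
tcp_pos: [0.3813, -0.2684, 0.1104]
tcp_rot: [3.141, 1.283, 2.142]
contact_force: [-0.5, 0.2, -1.2]
grip_width: 0.0538
```

```bash
python3 - <<'E'
from h import *
s=get_state(); print(s['tcp_pos'],s['joint_pos'].round(3),s['contact_force'],s['grip_width'])
M=R.from_euler('xyz',s['tcp_rot']).as_matrix()
ex=np.array([.512,-.859]); tip=s['tcp_pos'][:2]-np.array([.4886,-.4788]); print('d TCP',tip@ex*1000+181.8)
p=optics.grab_frame('side'); save(p,'s3')
a=cv2.imread('pics/s3.png')[150:330,200:480]; cv2.imwrite('pics/s3c.png',cv2.resize(a,(800,514),interpolation=cv2.INTER_CUBIC))
for up in (.08,.22): print(rel(s['tcp_pos']+[0.0,0,up],M), rel(s['tcp_pos']+[0.06,-0.03,up],Tdown(32.6)))
E
```

```text
[ 0.38129679 -0.26837007  0.11036573] [ 0.459  0.595  0.168  2.113 -0.304  0.734  1.439] [-0.46472122  0.1773246  -1.24204137] 0.05375720172585887
d TCP -53.89855489233648
[-7.66 -0.01 -2.39 -0.01  0.06 -0.01] [ -9.29   3.42   3.14   0.12 -16.45   0.  ]
[-2.109e+01 -1.000e-02 -6.350e+00 -1.000e-02  6.000e-02 -1.000e-02] [-22.72   3.42  -0.82   0.12 -16.45   0.  ]
```

View pics/s3c.png

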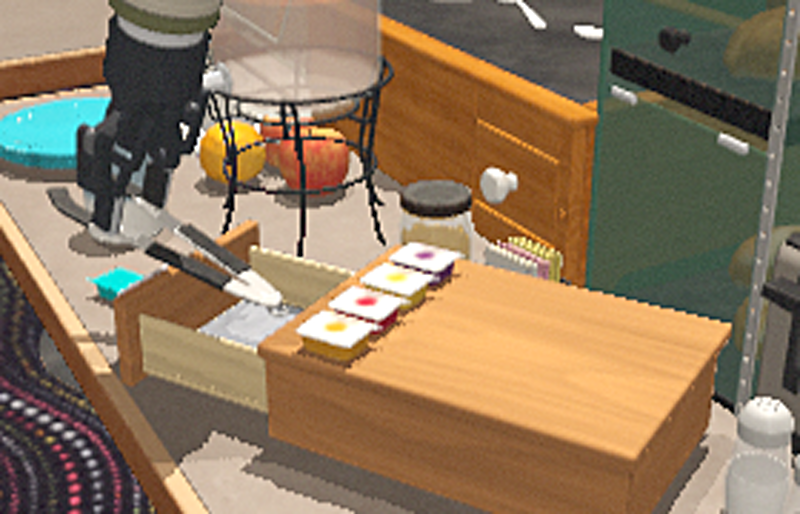

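apply_moves(moves="-2 0 -0.6 0 0 0 4; -4.5 0 -1.4 0 0 0 4; -7.6 0 -2.4 0 0 0 4; -11 0 -3.4 0 0 0 4; -14 0 -4.2 0 -4 0 4; -16.5 0 -4.8 0 -8 0 4; -18 0.5 -4.5 0 -12 0 4; -19 1 -4 0 -15 0 4; -19.5 1 -3.5 0 -16.5 0 4; -19.5 1 -3.5 0 -16.5 0 4")

```text
t: 22.53
tcp_pos: [0.4029, -0.2829, 0.3078]
tcp_rot: [0.32, 1.568, -0.68]
contact_force: [-0.9, -0.0, -1.8]
grip_width: 0.0539
```

apply_moves(moves="0 0 0 0 0 0 4; 0 0 0 0 0 0 4; 0 0 0 0 0 0 4; 0 0 0 0 0 0 4; 0 0 0 0 0 0 4; 0 0 0 0 0 0 4")

```text
t: 23.03
tcp_pos: [0.4018, -0.2823, 0.3065]
tcp_rot: [-2.603, 1.57, 2.68]
contact_force: [0.5, -0.1, -1.2]
grip_width: 0.0539
```

```bash
python3 - <<'E'
from h import *
s=get_state(); print(s['t'],s['tcp_pos'],s['joint_pos'].round(3),abs(s['joint_velocities']).max(),s['contact_force'],s['grip_width'])
print(R.from_euler('xyz',s['tcp_rot']).as_matrix().round(3))
p=optics.grab_frame('side'); save(p,'s4')
a=cv2.imread('pics/s4.png')[80:330,180:480]; cv2.imwrite('pics/s4c.png',cv2.resize(a,(720,600),interpolation=cv2.INTER_CUBIC))
p=optics.grab_frame('top'); save(p,'t4')
a=cv2.imread('pics/t4.png')[130:310,140:480]; cv2.imwrite('pics/t4c.png',cv2.resize(a,(800,424),interpolation=cv2.INTER_CUBIC))
p=optics.grab_frame('wrist'); save(p,'w14')
E
```

```text
23.0333 [ 0.4018299  -0.28229109  0.30651697] [ 0.274  0.23   0.276  2.042 -0.081  0.88   1.165] 0.006693758327312234 [ 0.53504245 -0.06716717 -1.20413882] 0.05387663568867767
[[-0.001  0.842  0.54 ]
 [ 0.     0.54  -0.842]
 [-1.    -0.    -0.001]]
```

View pics/s4c.png

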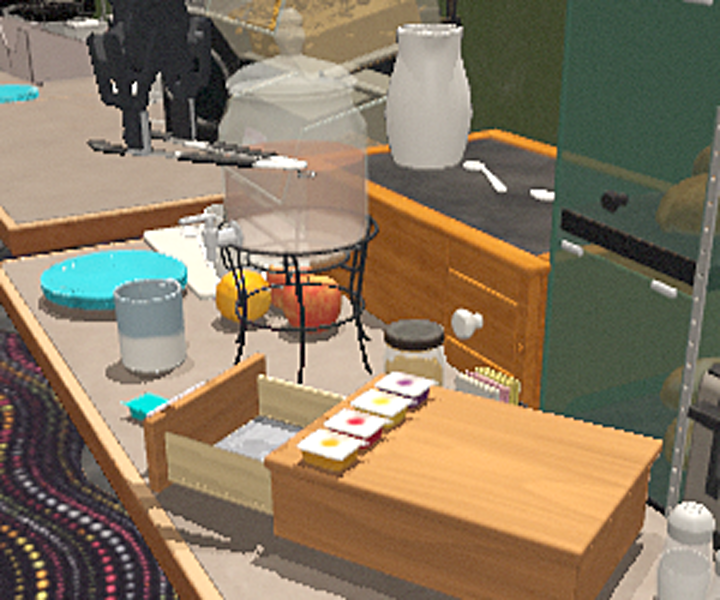

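View pics/t4c.png

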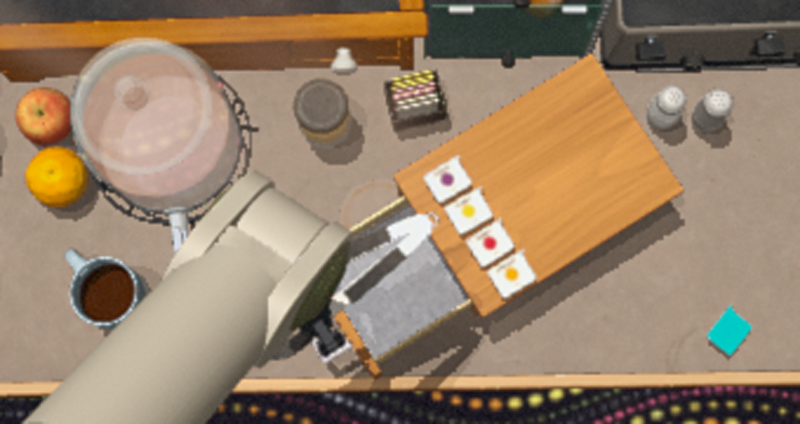

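View pics/w14.png

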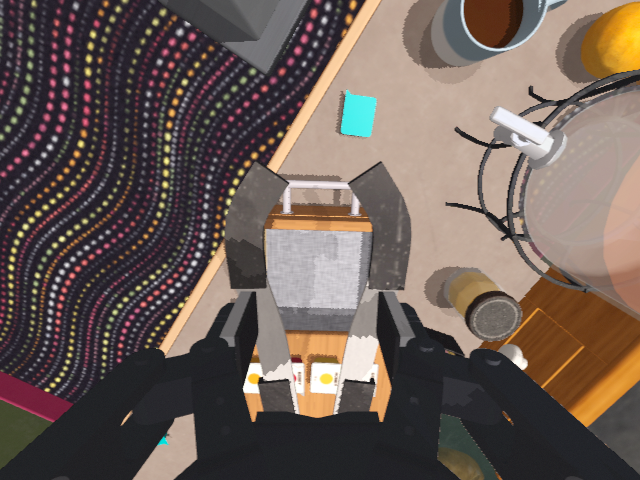

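```bash
python3 -c "
from bench import ctrl; print(ctrl.close_job())"
```

```text
the job is handed in; nothing more can be done
None
```

I did the job in the order asked and handed it in at about 23 s of the 54 s allowed. No verdict comes back.

- **Purple tub:** it stands at the free end of the row. The wrist picture after placing showed it in line and square, at the same spacing as the others (about 44.4 mm to the yellow tub, against 44.2 mm between yellow and red).
- **Row scatter:** the three original tubs were slightly uneven, about 1–2 mm off a straight line. I lined the purple tub up with its neighbour and the average of the row.
- **Drawer:** my first pull reached the stop, but letting go pushed the drawer back about 5 mm, which a check picture showed. I pulled it to the stop again without gripping. The gap then measured 130 mm, and I did not measure it again after taking the tongs out.
- **Tongs:** they came out tips first at about 16.5°, with no contact force showing. They are held at rest and about level, with the fingertips at z ≈ 0.31 m, roughly 20 cm above the chest top.
- **Surroundings:** in the last pictures the row of tubs, honey jar, sugar caddy, mug and turquoise look-alikes all appear where they were. In the final top view the arm hides one turquoise tub, but the wrist and side views show it.

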